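# Lock the tube block of a bench heater with the T-handle key

### The arm

A 6-joint arm with a two-finger parallel gripper is mounted at the origin on the work surface. World frame = base frame: x ahead of the robot, y to its left, z up, the work surface at z = 0. Lengths are in mm, angles in rad, forces in N, time in s.
With the tool pointing down it reaches from about 400 to 925 mm from the base axis. Payload 12.5 kg.
Tool frame: the origin (TCP) lies on the centre line of the jaws, within the pads' length; the fingertips stand 19 mm ahead of it and the grasp point (between the pads) is the TCP; y points along the fingers, x is the direction in which the jaws open and shut, and the axes are right-handed (so a half turn about y gives the same grasp; the last joint's range is limited). The gripper opens to 95 mm and grips with 3 to 60 N. Pads are 20 mm wide; open, the fingers measure 119 mm over their backs; the gripper's body (75 mm by 180 mm) begins 59 mm behind the grasp point.
Start: joints at [1.192, 0.491, 1.559, -0, 1.092, -0.106], TCP at [168.375, 601.909, 233.661] pointing down, gripper open.
Joint ranges: [-3.1, 3.1], [-0.84, 2.19], [0.05, 2.79], [-1.13, 4.28], [0.06, 2.93], [-2.69, 2.69]. Speed limits (rad/s): [2.22, 2.22, 2.79, 3.14, 3.14, 3.14].

### API

Orientations are given as [roll, pitch, yaw] about the fixed x, y, z axes, in that order (R = Rz(yaw) Ry(pitch) Rx(roll)).
In Python, from cell import env gives the robot as it stands. The module is installed in compiled form; this text tells all that it offers.
- The arm moves only by the tool move_arm, never from a script. Its argument "rows" is a list of rows, each an object of numbers: "tx", "ty", "tz": the shift along the tool's x, y, z in cm; "rx", "ry", "rz": the turn, a rotation vector about the tool's x, y, z in rad; "grip": the opening in per cent of the stroke, from 0 (shut) to 100 (fully open). In form: [{"tx": .., "ty": .., "tz": .., "rx": .., "ry": .., "rz": .., "grip": ..}, ...]. A call has 1 to 10 rows; each row shifts and turns the commanded pose from where the row before left it, along the tool's axes as they then stand; what a row does not reach is not made up. A row lasts 1/12 s, in which the tool goes at most 41.7 mm and 7.16 degrees, less where a joint would pass 70% of its speed; a pose out of reach is approached as far as the arm can. A call is refused whole if a number of a shift passes 4.17 or a number of a turn 0.125, either way. A call with a gripper value outside its range is refused whole. The fingers move at their own pace and stop on an object; the grip force is fixed at half the most. Time passes only in rows, so rows that do not move let the fingers close. It gives the time, the measured TCP pose, the force and the opening at its end, in the units of the state.
- env.state(): the state, without advancing time (a new reading comes with each control period).
- env.read_camera(name): name is "scene" or "top" or "wrist"; returns (picture, depth): 480x640x3 uint8, blue, green, red; 480x640 float32, mm along the optical axis (not along the pixel's ray), 0 where there is no reading.
- env.calibration(name): a dict with "vertical_fov" (degrees; the focal length in pixels is half the picture's height over the tangent of half this angle, whatever the lens; pixels are square), "cx", "cy" (the principal point, pixels), "eye" and "rotation" of the camera in the world. Camera axes: x right, y up, looking along -z (the intrinsics and any distortion apply to the point x, -y, -z); pixel columns grow to the right and rows downward; lengths in mm; the calibration is good to about 2 mm. A picture is of the moment at which its call begins: read the wrist's pose just before it. calibration takes no time and is no camera call; for the wrist camera it gives the pose at the moment of the call.
- env.job_done(): hands the job in, once; it reports no verdict.
The state is a dict: "t": time; "joints": joint angles; "qvel": joint speeds; "tau": joint torques, N m; "eef_pos": TCP position; "tcp_rot": TCP orientation; "ft_force": force on the tool from outside, world axes, zero at the start; "moment": the same for the moment, N m; "opening": opening from 0.0 (shut) to 1.0 (fully open).
Only numpy, scipy, OpenCV 4.12 (cv2) and the standard library are available. Lean on these libraries where they do the work, as an engineer would, in place of code of your own. Each camera call takes 0.05 s, during which the arm holds its last target.

### The job

Take the T-handle key out of its stand and use it in the recessed screw on the sloping front of the cream tube-block heater: turn the screw clockwise until it is against its stop and the orange clamp tongue is fully home over the rim of the green tray. Then put the key back upright in its stand and let go of it, leaving everything else on the bench where it stands.

Things in the scene. Friction and masses are not known exactly. Their poses are not given: they have to be found in the camera images.
- key: T-handle key, 118 mm long, about 150 g, standing in its stand. Origin at the middle of the tip; z runs up the shank to the handle, x along the handle. Square steel shank 12 x 12 mm, sides along x and y, from z = 0 to 89 mm (the last 4 mm stepped down: 10 mm square from z = 2 to 4, 8 mm square from z = 0 to 2). Blue flat handle 70 mm (x) by 14 mm (y) by 30 mm (z = 88 to 118 mm): grip it across its 14 mm.
- stand: Key stand, fixed: grey block 75 x 75 x 52 mm high on a green foot 95 x 95 x 8 mm, with one square hole 17 x 17 mm, 42 mm deep, in the middle of its top, sides along x and y, and around it a green funnel-shaped lip 8 mm high, 26 mm wide inside at its top, 31 mm outside (top 60 mm above the table). Origin on the table under the hole; z up. At the start the key stands loosely in the hole, up to 0.2 rad turned about the vertical from the stand.
- stand_floor (a point): Middle of the floor of the stand's hole, 10 mm above the table; the key's origin rests here when it is home.
- heater: Cream tube-block heater, fixed, 140 mm wide, 240 mm from front (-x) to back, deck 113 mm high, with a green tray of tubes on the deck (tube caps up to 155 mm high). Origin on the table under the middle of the mouth of the screw's well; z up. The front face slopes at 35 degrees and rises from 56 mm high at x = -41 mm to 113 mm at x = 41 mm.
- heater_mouth (a point): Middle of the mouth of the round well in the sloping front, 85 mm above the table. The well is 38 mm wide and square to the sloping face: its axis leans 35 degrees from vertical, with its upper end towards the heater's -x. The screw's head begins 22 mm down the well, too deep for fingers.
- screw_seat (a point): Middle of the floor of the screw's square socket, 46 mm down the well from its mouth. Its z axis points out along the well's axis; its x and y axes lie along the sides of the socket and turn with the screw. The brass socket is 15 x 15 mm and 16 mm deep, with a funnel-shaped lip above it, 8 mm high and opening to 24 mm, so the key seats with 3 mm of play in width and up to 0.3 rad either way in turning.
- screw (a joint): Turn of the clamp screw, rad: 0 open, grows clockwise as seen looking into the well (a negative turn about the z of screw_seat), hard stop at 1.2 (locked). It starts at 0 to 0.3, stays where it is left, and takes about 0.07 N m plus slight drag to turn. It does not move along its axis.
- tongue_tip (a point): Leading edge of the orange clamp tongue on the deck, 30 mm wide; it moves along the heater's +x, 10 mm for each radian of the screw, over the rim of the green tray. It is home at 12 mm of travel.
- reagent: Bystander: small reagent bottle, 40 mm across, 85 mm high, blue cap, behind the stand. Origin at its foot.
- amber_jar: Bystander: amber jar, 48 mm across, 60 mm high. Origin at its foot.
- marker: Bystander: marker pen lying on the bench, 120 mm long, 12 mm thick. Origin under its middle.
- cap_tray: Bystander: yellow tray 80 x 60 x 25 mm nearest the robot. Origin under its middle.
- beaker: Bystander: glass beaker, 60 mm across, 70 mm high. Origin at its foot.
- tip_box: Bystander: blue box 115 x 80 x 50 mm. Origin under its middle.
- driver: Bystander: grey screwdriver lying on the bench, 170 mm long; not the tool for this job. Origin under its middle.
Mind the look-alikes: they are no part of the job. There is more than one size of the stand; the job needs the larger.

How it is judged (in metres and radians):
On the way, in this order (a step that is already met when the one before it is completed fails the run):
1. the key is lifted clear of its stand (distance between key and stand_floor above 0.06 m), for 0.1 s.
2. the screw is turned home with the key in its socket (value of joint screw above 1.08 rad and distance between key and screw_seat below 0.01 m and angle between the z axis of key and the z axis of screw_seat, either way round below 0.2 rad), for 0.1 s.
At the end, for the whole second after the job is handed in: The screw stands within 0.12 rad of its stop (joint above 1.08 rad, so the tongue is within about 1 mm of home), and the key stands at rest in its stand: its tip within 12 mm of the middle of the hole's floor, leaning less than 0.2 rad (value of joint screw above 1.08 rad and linear speed of key below 0.03 m/s and distance between key and stand_floor below 0.012 m and angle between key's own z axis and vertical below 0.2 rad); the robot touches nothing.
It fails at once if a bystander (bottle, jar, pen, cap tray, beaker, tip box or screwdriver) is pushed more than 40 mm away (distance of any of reagent, amber_jar, marker, cap_tray, beaker, tip_box, driver from where it was at the start of the episode above 0.04 m).
It fails at once if the bottle, jar or beaker is tipped over (angle between any of reagent, amber_jar, beaker's own z axis and vertical above 0.8 rad).
It also fails if it takes over 64 s, if anything falls off the work surface, if the arm or the gripper's body presses on something with over 40 N, if the wrist force passes 120 N, or if a joint passes its speed limit or range.

## Working session

There is one attempt and no reset: what is moved stays moved. The work goes in short steps, Python scripts to look and compute and a tool call to move; the robot and the scene stay as the last step left them, time stands still between calls to the robot, and variables do not carry over. Pictures are saved under pics/ and viewed, and the job is handed in when it is done.

Besides the shell and the picture viewer there is one more tool, called after "Call:" as name(argument=value, ...), one argument or row to a line, values as JSON. move_arm: Moves the arm, as the interface text tells. Its arguments: {"type":"object","properties":{"rows":{"type":"array"}},"required":["rows"]}

```bash
mkdir -p pics; python3 - <<'E'
from cell import env
import cv2
s=env.state();print(s)
for n in ["scene","top","wrist"]:
    c=env.calibration(n);print(n,c)
    im,d=env.read_camera(n);cv2.imwrite(f"pics/a_{n}.png",im)
    import numpy as np
    np.save(f"a_{n}.npy",d)
E
```

```text
{'t': 0.0, 'joints': array([ 1.19239185e+00,  4.91532193e-01,  1.55946088e+00, -2.34305057e-05,
        1.09171797e+00, -1.05628826e-01]), 'qvel': array([ 0.00015267,  0.00166247,  0.00274135, -0.00047372,  0.00069977,
       -0.00032063]), 'tau': array([ 1.92448519e-03, -6.12647510e+01, -2.58174008e+01,  6.92636962e-02,
        4.82207327e-02, -8.37184189e-05]), 'eef_pos': array([168.2918866 , 601.67250068, 233.07481128]), 'tcp_rot': array([-1.57069908e+00,  1.11433969e-03,  1.29803154e+00]), 'ft_force': array([-0.44776384, -0.10112797,  0.06760853]), 'moment': array([-0.03597296,  0.00246862,  0.0226537 ]), 'opening': 0.9996573532838928}
scene {'vertical_fov': 50.809595107782414, 'cx': 324.53952829647534, 'cy': 236.39574899698277, 'eye': array([1019.82504038, -495.35003256,  866.26871076]), 'rotation': array([ 0.73283971, -0.00432834,  0.77357633])}
top {'vertical_fov': 51.749346269612, 'cx': 314.6894271583523, 'cy': 242.21874063327772, 'eye': array([ 398.33252206,    4.76735111, 1320.5275914 ]), 'rotation': array([ 0.12900005, -0.01408364, -1.54375633])}
wrist {'vertical_fov': 67.62198425087803, 'cx': 314.89419458427295, 'cy': 239.69332309838435, 'eye': array([ 93.93477935, 622.38792739, 385.14031328]), 'rotation': array([-0.27624881,  0.00134292,  1.2987478 ])}
```

View pics/a_scene.png

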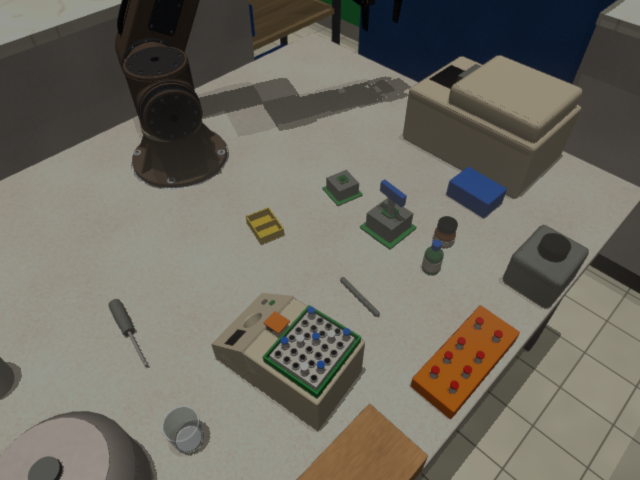

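View pics/a_top.png

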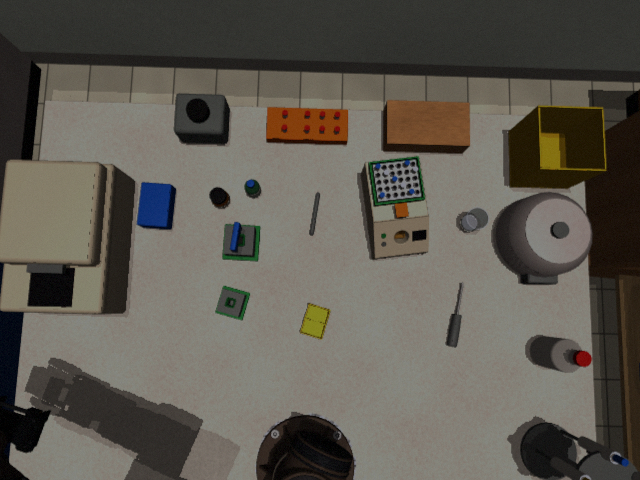

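View pics/a_wrist.png

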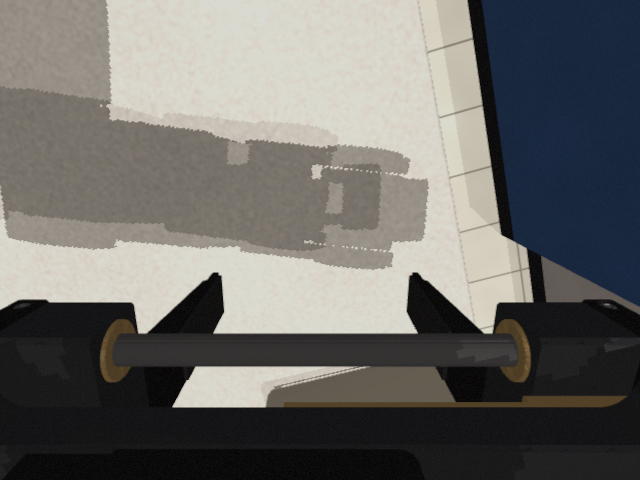

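The pictures show the key (blue handle) in the larger stand at top (240,240) and scene (390,212). The smaller stand, a look-alike, is at top (232,302) and scene (342,187). The heater well is at top (402,237) and scene (253,320). Next I'll crop these areas and measure them.

```bash
cat > h.py <<'E'
import numpy as np, cv2
from scipy.spatial.transform import Rotation as Ro
from cell import env
def Rm(r): return Ro.from_euler('xyz',r).as_matrix()
def fpx(c): return 240/np.tan(np.radians(c['vertical_fov'])/2)
def pts(c,d,u,v):
    f=fpx(c); u=np.asarray(u,float);v=np.asarray(v,float)
    z=d
    P=np.stack([(u-c['cx'])/f*z,-(v-c['cy'])/f*z,-z*np.ones_like(u)],-1)
    return P@Rm(c['rotation']).T+c['eye']
def plane(c,u,v,h):
    P=pts(c,1.0,u,v)-c['eye']; return c['eye']+P*((h-c['eye'][2])/P[...,2])[...,None]
def proj(c,X):
    p=(np.asarray(X,float)-c['eye'])@Rm(c['rotation']); f=fpx(c)
    return np.stack([c['cx']+f*p[...,0]/-p[...,2], c['cy']-f*p[...,1]/-p[...,2]],-1)
E
python3 - <<'E'
from h import *
for n,boxes in {'top':[(205,210,90,120),(355,145,90,120)],'scene':[(310,160,120,100),(205,280,170,150)]}.items():
    im=cv2.imread(f'pics/a_{n}.png');d=np.load(f'a_{n}.npy')
    for i,(x,y,w,h) in enumerate(boxes):
        cv2.imwrite(f'pics/c_{n}{i}.png',cv2.resize(im[y:y+h,x:x+w],None,fx=4.5,fy=4.5,interpolation=cv2.INTER_CUBIC))
    print(n,(d>0).mean())
c=env.calibration('top');d=np.load('a_top.npy');c2=env.calibration('scene');d2=np.load('a_scene.npy')
# height checks
for u,v in [(300,260),(240,240),(236,235),(250,240),(232,302),(402,237),(401,211),(385,250),(420,250),(395,180)]:
    print('top',u,v,pts(c,d[v,u],u,v).round(0))
for u,v in [(200,250),(392,192),(390,215),(342,187),(253,320),(277,322)]:
    print('sc',u,v,pts(c2,d2[v,u],u,v).round(0))
E
```

```text
top 0.99578125
scene 0.9958561197916667
top 300 260 [521.  29.  -1.]
top 240 240 [562. 182.  67.]
top 236 235 [566. 184. 128.]
top 250 240 [564. 158.  55.]
top 232 302 [404. 204.   8.]
top 402 237 [ 582. -232.   65.]
top 401 211 [ 635. -216.  138.]
top 385 250 [ 546. -188.   68.]
top 420 250 [ 550. -281.   57.]
top 395 180 [ 709. -199.  149.]
sc 200 250 [ 305. -160.   -2.]
sc 392 192 [568. 180. 122.]
sc 390 215 [570. 181.  52.]
sc 342 187 [420. 184.  40.]
sc 253 320 [ 570. -220.   66.]
sc 277 322 [ 641. -218.  135.]
```

```bash
python3 - <<'E'
import cv2,numpy as np
a=[cv2.imread(f'pics/c_{n}{i}.png') for n in('top',) for i in (0,1)]
cv2.imwrite('pics/m1.png',np.hstack(a)[:600,:800+10])
E
```

```text
(no output)
```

View pics/m1.png

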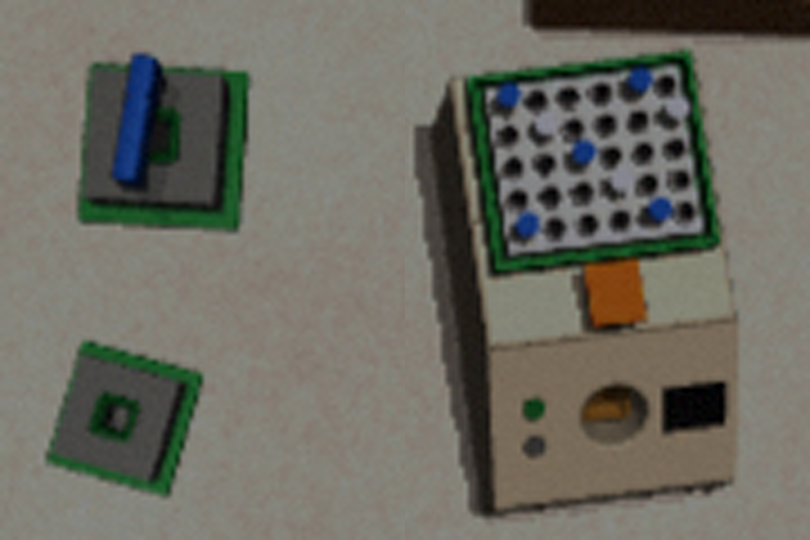

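View pics/c_scene0.png

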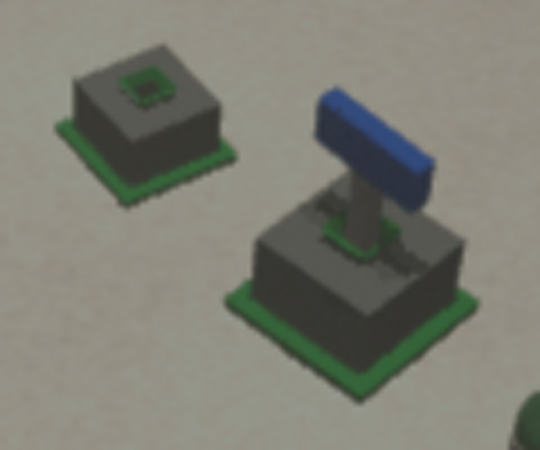

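View pics/c_scene1.png

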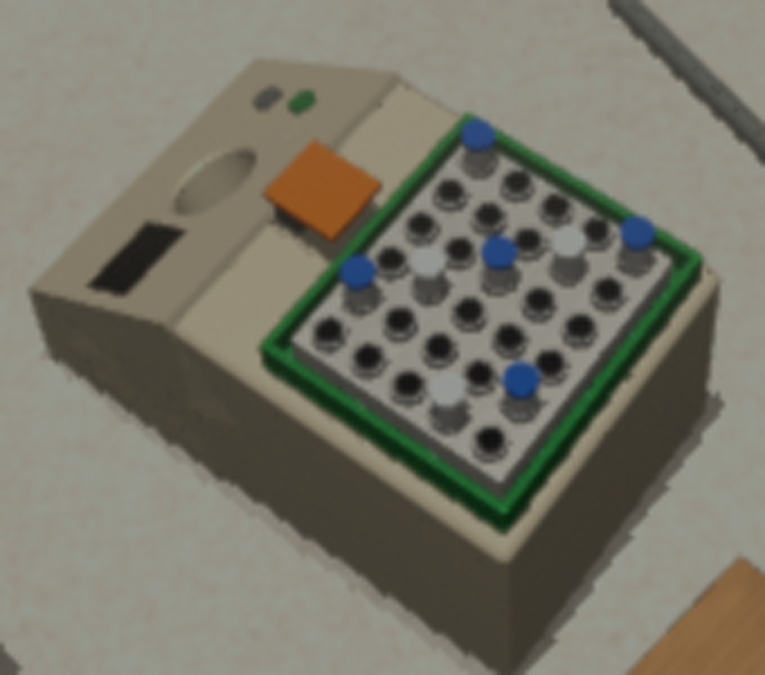

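Confirmed: the key's stand is the larger of the two (foot about 150 px wide in the enlarged crop, against about 120 px), and it is the one holding the key. Now the measurements.

```bash
cat > meas.py <<'E'
from h import *
def rect(P): # min area rect on xy mm
    (c,s,a)=cv2.minAreaRect(P[:,:2].astype(np.float32)); return np.round(c,1),np.round(s,1),round(a,1)
if __name__=='__main__':
  for n in ['top','scene']:
    im=cv2.imread(f'pics/a_{n}.png');d=np.load(f'a_{n}.npy');c=env.calibration(n)
    hsv=cv2.cvtColor(im,cv2.COLOR_BGR2HSV)
    v,u=np.mgrid[0:480,0:640]; P=pts(c,d,u,v)
    near=(abs(P[...,0]-565)<90)&(abs(P[...,1]-180)<90)
    blue=(hsv[...,0]>100)&(hsv[...,0]<130)&(hsv[...,1]>120)&near&(P[...,2]>85)
    g=(hsv[...,0]>45)&(hsv[...,0]<90)&(hsv[...,1]>100)&near&(P[...,2]<25)
    print(n,'blue',blue.sum(),rect(P[blue]),P[blue].mean(0).round(1),'z',np.percentile(P[blue][:,2],[5,50,95]).round(1))
    top=blue&(P[...,2]>122); print('  top',rect(P[top]), P[top].mean(0).round(1))
    uu,vv=u[blue],v[blue]; 
    Q=plane(c,u[g],v[g],8.); print('  foot',g.sum(),rect(Q))
    tr=(hsv[...,0]>45)&(hsv[...,0]<90)&(hsv[...,1]>100)&(abs(P[...,0]-700)<110)&(abs(P[...,1]+205)<90)&(P[...,2]>105)
    print('  tray',rect(P[tr]),P[tr][:,2].mean(), rect(plane(c,u[tr],v[tr],float(np.median(P[tr][:,2])))))
    og=(hsv[...,0]>5)&(hsv[...,0]<18)&(hsv[...,1]>170)&(P[...,2]>115)&(abs(P[...,0]-640)<40)&(abs(P[...,1]+215)<40)
    print('  tongue',og.sum(),rect(P[og]),P[og][:,2].mean())
    # sloping face plane fit
    hb=(P[...,2]>55)&(P[...,2]<112)&(P[...,0]>520)&(P[...,0]<630)&(P[...,1]>-285)&(P[...,1]<-165)
    A=P[hb]
    for k in range(6):
        co,_,_,_=np.linalg.lstsq(np.c_[A[:,:2],np.ones(len(A))],A[:,2],rcond=None)
        r=A[:,2]-np.c_[A[:,:2],np.ones(len(A))]@co; A=A[abs(r)<max(3,1.5*r.std())]
    print('  slope',len(A),co, 'ang',np.degrees(np.arctan(np.hypot(*co[:2]))),'yaw',np.degrees(np.arctan2(co[1],co[0])))
E
python3 meas.py
```

```text
top blue 203 (array([563.3, 187.7]), array([14.2, 69.9]), 83.1) [562.5 186.3 125.7] z [109.  127.9 132.1]
  top (array([563.4, 187.7]), array([14.2, 69.8]), 83.1) [563.1 187.2 128.6]
  foot 274 (array([563.8, 186.4]), array([92.1, 93.4]), 87.7)
  tray (array([ 713.3, -206.9]), array([110.8, 129.3]), 8.5) 128.2173513313591 (array([ 712.8, -205. ]), array([110.6, 126.2]), 8.7)
  tongue 168 (array([ 640.7, -218.2]), array([38.5, 33.2]), 8.0) 136.23177551755003
  slope 1049 [ 6.79343622e-01  1.01330146e-01 -2.83837981e+02] ang 34.48358415193789 yaw 8.483628617094478
scene blue 112 (array([564.7, 185.5]), array([13.1, 68. ]), 82.9) [566.8 185.  127.2] z [124.5 127.2 129.6]
  top (array([564.7, 185.5]), array([13.1, 68. ]), 82.9) [566.8 185.  127.2]
  foot 217 (array([566.6, 185.1]), array([91.4, 90.5]), 88.2)
  tray (array([ 714.7, -207.5]), array([110. , 125.7]), 9.0) 127.81675680698527 (array([ 716. , -208.9]), array([112.6, 128.7]), 8.7)
  tongue 287 (array([ 639.8, -218.8]), array([32.8, 29.1]), 8.8) 135.8134878250149
  slope 1419 [ 6.91506202e-01  1.02751140e-01 -2.91950289e+02] ang 34.95733720866829 yaw 8.451758861068166
```

```bash
cat >> h.py <<'E'
import sys
def toolR(yaw_x, tilt_dir=None): pass
def plan(p,R,n,grip=100,nd=2,s=None):
    s=s or env.state(); R0=Rm(s['tcp_rot']); p0=s['eef_pos']
    w=Ro.from_matrix(R0.T@R).as_rotvec(); dp=(np.asarray(p)-p0)/n
    dRm=Ro.from_rotvec(w/n).as_matrix(); Rc=R0
    print('d',(np.asarray(p)-p0).round(1),'rot',w.round(3),'n',n)
    last=None
    for i in range(n):
        t=Rc.T@dp/10; Rc=Rc@dRm
        row=dict(tx=t[0],ty=t[1],tz=t[2],rx=w[0]/n,ry=w[1]/n,rz=w[2]/n)
        print({k:round(float(v),nd+(1 if k[0]=='r' else 0)) for k,v in row.items()})
def down(yaw): return Ro.from_euler('xyz',[-np.pi/2,0,yaw]).as_matrix()
def heaterR(hy,psi):
    # tool y along well inward; tool x at psi rotated about outward axis from heater's across direction...
    H=Ro.from_euler('z',hy).as_matrix(); t=np.radians(35)
    z=H@np.array([-np.sin(t),0,np.cos(t)])      # outward
    e1=H@np.array([np.cos(t),0,np.sin(t)])      # up slope
    e2=np.cross(z,e1)                             # heater +y
    x=np.cos(psi)*e1+np.sin(psi)*e2; y=-z; return np.c_[x,y,np.cross(x,y)]
E
python3 - <<'E'
from h import *
for n,u,v in (('top',401.2,236.6),('scene',252.8,320.4)):
    print(n,plane(env.calibration(n),np.array(u),np.array(v),85.))
plan([545,190,265],down(1.45),16)
E
```

```text
top [ 579.66521328 -226.5464009    85.        ]
scene [ 581.26244865 -227.09951002   85.        ]
d [ 376.7 -411.7   31.8] rot [-0.    -0.152 -0.001] n 16
{'tx': -1.84, 'ty': -0.2, 'tz': -2.96, 'rx': -0.0, 'ry': -0.01, 'rz': -0.0}
{'tx': -1.87, 'ty': -0.2, 'tz': -2.94, 'rx': -0.0, 'ry': -0.01, 'rz': -0.0}
{'tx': -1.9, 'ty': -0.2, 'tz': -2.93, 'rx': -0.0, 'ry': -0.01, 'rz': -0.0}
{'tx': -1.93, 'ty': -0.2, 'tz': -2.91, 'rx': -0.0, 'ry': -0.01, 'rz': -0.0}
{'tx': -1.96, 'ty': -0.2, 'tz': -2.89, 'rx': -0.0, 'ry': -0.01, 'rz': -0.0}
{'tx': -1.98, 'ty': -0.2, 'tz': -2.87, 'rx': -0.0, 'ry': -0.01, 'rz': -0.0}
{'tx': -2.01, 'ty': -0.2, 'tz': -2.85, 'rx': -0.0, 'ry': -0.01, 'rz': -0.0}
{'tx': -2.04, 'ty': -0.2, 'tz': -2.83, 'rx': -0.0, 'ry': -0.01, 'rz': -0.0}
{'tx': -2.06, 'ty': -0.2, 'tz': -2.81, 'rx': -0.0, 'ry': -0.01, 'rz': -0.0}
{'tx': -2.09, 'ty': -0.2, 'tz': -2.79, 'rx': -0.0, 'ry': -0.01, 'rz': -0.0}
{'tx': -2.12, 'ty': -0.2, 'tz': -2.77, 'rx': -0.0, 'ry': -0.01, 'rz': -0.0}
{'tx': -2.14, 'ty': -0.2, 'tz': -2.75, 'rx': -0.0, 'ry': -0.01, 'rz': -0.0}
{'tx': -2.17, 'ty': -0.2, 'tz': -2.73, 'rx': -0.0, 'ry': -0.01, 'rz': -0.0}
{'tx': -2.19, 'ty': -0.2, 'tz': -2.71, 'rx': -0.0, 'ry': -0.01, 'rz': -0.0}
{'tx': -2.22, 'ty': -0.2, 'tz': -2.69, 'rx': -0.0, 'ry': -0.01, 'rz': -0.0}
{'tx': -2.25, 'ty': -0.2, 'tz': -2.67, 'rx': -0.0, 'ry': -0.01, 'rz': -0.0}
```

Call:
move_arm(
  rows=[
    {"tx":-1.84,"ty":-0.2,"tz":-2.96,"ry":-0.01},
    {"tx":-1.87,"ty":-0.2,"tz":-2.94,"ry":-0.01},
    {"tx":-1.9,"ty":-0.2,"tz":-2.93,"ry":-0.01},
    {"tx":-1.93,"ty":-0.2,"tz":-2.91,"ry":-0.01},
    {"tx":-1.96,"ty":-0.2,"tz":-2.89,"ry":-0.01},
    {"tx":-2.0,"ty":-0.2,"tz":-2.87,"ry":-0.01},
    {"tx":-2.0,"ty":-0.2,"tz":-2.85,"ry":-0.01},
    {"tx":-2.0,"ty":-0.2,"tz":-2.83,"ry":-0.01},
  ],
)

```text
validation failed for argument at $.ro...
```

Call:
move_arm(
  rows=[
    {"tx":-2.06,"ty":-0.2,"tz":-2.81,"ry":-0.01},
    {"tx":-2.1,"ty":-0.2,"tz":-2.79,"ry":-0.01},
    {"tx":-2.1,"ty":-0.2,"tz":-2.77,"ry":-0.01},
    {"tx":-2.1,"ty":-0.2,"tz":-2.75,"ry":-0.01},
    {"tx":-2.2,"ty":-0.2,"tz":-2.73,"ry":-0.01},
    {"tx":-2.2,"ty":-0.2,"tz":-2.71,"ry":-0.01},
    {"tx":-2.2,"ty":-0.2,"tz":-2.7,"ry":-0.01},
    {"tx":-2.25,"ty":-0.2,"tz":-2.7,"ry":-0.01},
    {},
  ],
)

```text
validation failed for argument at $.ro...
```

```bash
cat > look.py <<'E'
from h import *
import pickle
def look(tag):
    c=env.calibration('wrist'); s=env.state(); im,d=env.read_camera('wrist')
    cv2.imwrite(f'pics/{tag}.png',im); pickle.dump((c,s,im,d),open(tag+'.pkl','wb'))
    print('t',round(s['t'],2),'tcp',s['eef_pos'].round(1),s['tcp_rot'].round(4),'q',s['joints'].round(2),'F',s['ft_force'].round(1),'op',round(s['opening'],3)); return c,s,im,d
if __name__=='__main__': look(sys.argv[1])
E
python3 look.py w1
```

```text
t 0.15 tcp [168.3 601.7 233.2] [-1.5707e+00  8.0000e-04  1.2980e+00] q [ 1.19  0.49  1.56  0.    1.09 -0.11] F [ 0.5  0.6 -0.5] op 1.001
```

View pics/w1.png

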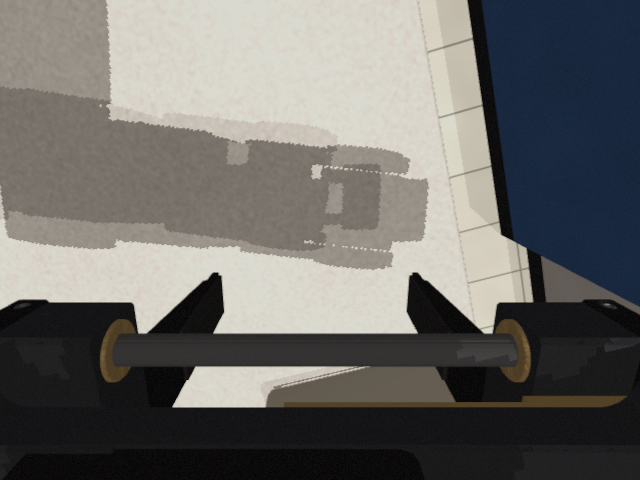

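The rows need every field. I'll send them again complete.

Call:
move_arm(
  rows=[
    {"tx":-1.84,"ty":-0.2,"tz":-2.96,"rx":0,"ry":-0.01,"rz":0,"grip":100},
    {"tx":-1.87,"ty":-0.2,"tz":-2.94,"rx":0,"ry":-0.01,"rz":0,"grip":100},
    {"tx":-1.9,"ty":-0.2,"tz":-2.93,"rx":0,"ry":-0.01,"rz":0,"grip":100},
    {"tx":-1.93,"ty":-0.2,"tz":-2.91,"rx":0,"ry":-0.01,"rz":0,"grip":100},
    {"tx":-1.96,"ty":-0.2,"tz":-2.89,"rx":0,"ry":-0.01,"rz":0,"grip":100},
    {"tx":-2.0,"ty":-0.2,"tz":-2.87,"rx":0,"ry":-0.01,"rz":0,"grip":100},
    {"tx":-2.0,"ty":-0.2,"tz":-2.85,"rx":0,"ry":-0.01,"rz":0,"grip":100},
    {"tx":-2.0,"ty":-0.2,"tz":-2.83,"rx":0,"ry":-0.01,"rz":0,"grip":100},
  ],
)

```text
t: 0.87
eef_pos: [358.0, 395.2, 249.8]
tcp_rot: [-1.571, -0.0, 1.379]
ft_force: [0.6, 0.6, 0.9]
opening: 1.0
```

Call:
move_arm(
  rows=[
    {"tx":-2.06,"ty":-0.2,"tz":-2.81,"rx":0,"ry":-0.01,"rz":0,"grip":100},
    {"tx":-2.1,"ty":-0.2,"tz":-2.79,"rx":0,"ry":-0.01,"rz":0,"grip":100},
    {"tx":-2.1,"ty":-0.2,"tz":-2.77,"rx":0,"ry":-0.01,"rz":0,"grip":100},
    {"tx":-2.1,"ty":-0.2,"tz":-2.75,"rx":0,"ry":-0.01,"rz":0,"grip":100},
    {"tx":-2.2,"ty":-0.2,"tz":-2.73,"rx":0,"ry":-0.01,"rz":0,"grip":100},
    {"tx":-2.2,"ty":-0.2,"tz":-2.7,"rx":0,"ry":-0.01,"rz":0,"grip":100},
    {"tx":-2.2,"ty":-0.2,"tz":-2.7,"rx":0,"ry":-0.01,"rz":0,"grip":100},
    {"tx":-2.25,"ty":-0.2,"tz":-2.7,"rx":0,"ry":-0.01,"rz":0,"grip":100},
    {"tx":0,"ty":0,"tz":0,"rx":0,"ry":0,"rz":0,"grip":100},
  ],
)

```text
t: 1.62
eef_pos: [550.4, 188.3, 265.6]
tcp_rot: [-1.572, 0.0, 1.455]
ft_force: [0.2, 0.9, -0.2]
opening: 1.001
```

```bash
python3 look.py w2
```

```text
t 1.62 tcp [550.4 188.3 265.6] [-1.5722e+00  5.0000e-04  1.4550e+00] q [ 0.22  0.4   1.63 -0.    1.11 -1.24] F [ 0.2  0.9 -0.2] op 1.001
```

View pics/w2.png

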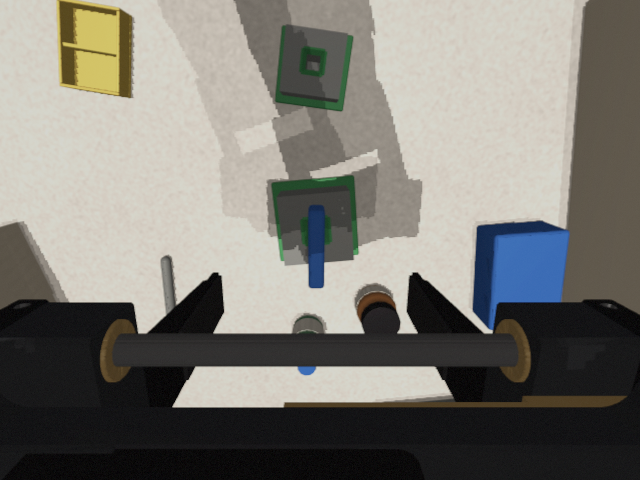

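The wrist view shows the key handle at (316,245) on the larger stand (315,220), the smaller stand at (314,65), and the reagent bottle and jar beyond the key at (308,340) and (378,310).

```bash
python3 - <<'E'
from h import *
from meas import rect
import pickle
c,s,im,d=pickle.load(open('w2.pkl','rb'))
hsv=cv2.cvtColor(im,cv2.COLOR_BGR2HSV); v,u=np.mgrid[0:480,0:640];P=pts(c,d,u,v)
near=(abs(u-316)<60)&(abs(v-230)<65)
b=near&(hsv[...,0]>100)&(hsv[...,0]<130)&(hsv[...,1]>120)&(P[...,2]>118)
print(b.sum(),rect(P[b]),P[b][:,2].mean(),rect(plane(c,u[b],v[b],128.)))
g=near&(hsv[...,0]>45)&(hsv[...,0]<90)&(hsv[...,1]>80)&(P[...,2]<25)
print(rect(plane(c,u[g],v[g],8.)),rect(P[g]))
tp=near&(abs(P[...,2]-52)<4)&(hsv[...,1]<60); print('blocktop',rect(P[tp]))
lip=near&(hsv[...,0]>45)&(hsv[...,0]<90)&(hsv[...,1]>80)&(P[...,2]>45); print('lip',rect(P[lip]),P[lip][:,2].mean())
# heater-look target: camera axis along well axis, mouth at image centre, 200mm away
Rc=Rm(c['rotation']);Rt=Rm(s['tcp_rot']); Rel=Rt.T@Rc; off=Rt.T@(c['eye']-s['eef_pos']); print('off',off.round(1)); print(Rel.round(3))
np.savez('handeye.npz',Rel=Rel,off=off)
E
```

```text
1221 (array([535.9, 190. ]), array([ 12.9, 125.7]), 83.6) 129.14390783470338 (array([563.3, 186.9]), array([12.8, 70. ]), 83.8)
(array([564.6, 187.1]), array([93.3, 93.8]), 88.5) (array([564.6, 187.2]), array([93.5, 93.6]), 88.5)
blocktop (array([565.1, 186.7]), array([74.6, 75.9]), 88.4)
lip (array([533.9, 176.5]), array([ 53.6, 121.9]), 88.6) 66.47719293376251
off [  -0.2 -152.    77.2]
[[ 1.    -0.001  0.   ]
 [ 0.     0.273 -0.962]
 [ 0.001  0.962  0.273]]
```

```bash
cat > hl.py <<'E'
from h import *
H=np.load('handeye.npz')
M=np.array([580.3,-227,85.]); hy=np.radians(8.6)
def lookpose(dist,tilt_t=np.radians(35)):
    R0=heaterR(hy,np.pi/2)   # tool x=heater y, y inward
    # rotate about tool x so that camera view is inward
    a=np.arctan2(.273,.962)
    for sg in (1,-1):
        R=R0@Ro.from_rotvec([sg*a,0,0]).as_matrix()
        view=-R@H['Rel'][:,2]
        if abs(view@R0[:,1]-1)<1e-3: break
    eye=M-R0[:,1]*dist
    return eye-R@H['off'],R
if __name__=='__main__':
    p,R=lookpose(260); print(p,Ro.from_matrix(R).as_euler('xyz')); plan(p,R,13)
E
python3 hl.py
```

```text
[ 554.28115856 -230.71205456  179.7356052 ] [-1.90514762  0.          1.72089464]
d [   5.7 -420.6  -85.5] rot [-0.332 -0.264 -0.045] n 13
{'tx': -3.21, 'ty': 0.66, 'tz': -0.42, 'rx': -0.026, 'ry': -0.02, 'rz': -0.003}
{'tx': -3.22, 'ty': 0.66, 'tz': -0.34, 'rx': -0.026, 'ry': -0.02, 'rz': -0.003}
{'tx': -3.23, 'ty': 0.65, 'tz': -0.25, 'rx': -0.026, 'ry': -0.02, 'rz': -0.003}
{'tx': -3.23, 'ty': 0.65, 'tz': -0.17, 'rx': -0.026, 'ry': -0.02, 'rz': -0.003}
{'tx': -3.24, 'ty': 0.64, 'tz': -0.09, 'rx': -0.026, 'ry': -0.02, 'rz': -0.003}
{'tx': -3.24, 'ty': 0.63, 'tz': -0.01, 'rx': -0.026, 'ry': -0.02, 'rz': -0.003}
{'tx': -3.24, 'ty': 0.62, 'tz': 0.07, 'rx': -0.026, 'ry': -0.02, 'rz': -0.003}
{'tx': -3.24, 'ty': 0.6, 'tz': 0.15, 'rx': -0.026, 'ry': -0.02, 'rz': -0.003}
{'tx': -3.24, 'ty': 0.59, 'tz': 0.24, 'rx': -0.026, 'ry': -0.02, 'rz': -0.003}
{'tx': -3.24, 'ty': 0.57, 'tz': 0.32, 'rx': -0.026, 'ry': -0.02, 'rz': -0.003}
{'tx': -3.23, 'ty': 0.55, 'tz': 0.4, 'rx': -0.026, 'ry': -0.02, 'rz': -0.003}
{'tx': -3.22, 'ty': 0.53, 'tz': 0.48, 'rx': -0.026, 'ry': -0.02, 'rz': -0.003}
{'tx': -3.22, 'ty': 0.5, 'tz': 0.55, 'rx': -0.026, 'ry': -0.02, 'rz': -0.003}
```

Call:
move_arm(
  rows=[
    {"tx":-3.2,"ty":0.65,"tz":-0.4,"rx":-0.026,"ry":-0.02,"rz":-0.003,"grip":100},
    {"tx":-3.2,"ty":0.65,"tz":-0.34,"rx":-0.026,"ry":-0.02,"rz":-0.003,"grip":100},
    {"tx":-3.2,"ty":0.65,"tz":-0.25,"rx":-0.026,"ry":-0.02,"rz":-0.003,"grip":100},
    {"tx":-3.2,"ty":0.65,"tz":-0.17,"rx":-0.026,"ry":-0.02,"rz":-0.003,"grip":100},
    {"tx":-3.2,"ty":0.65,"tz":-0.1,"rx":-0.026,"ry":-0.02,"rz":-0.003,"grip":100},
    {"tx":-3.2,"ty":0.6,"tz":0,"rx":-0.026,"ry":-0.02,"rz":-0.003,"grip":100},
    {"tx":-3.2,"ty":0.6,"tz":0.1,"rx":-0.026,"ry":-0.02,"rz":-0.003,"grip":100},
  ],
)

```text
t: 2.25
eef_pos: [549.6, -32.8, 220.2]
tcp_rot: [-1.755, -0.008, 1.601]
ft_force: [0.9, 0.5, 0.2]
opening: 0.999
```

Call:
move_arm(
  rows=[
    {"tx":-3.2,"ty":0.6,"tz":0.15,"rx":-0.026,"ry":-0.02,"rz":-0.003,"grip":100},
    {"tx":-3.2,"ty":0.6,"tz":0.24,"rx":-0.026,"ry":-0.02,"rz":-0.003,"grip":100},
    {"tx":-3.2,"ty":0.6,"tz":0.3,"rx":-0.026,"ry":-0.02,"rz":-0.003,"grip":100},
    {"tx":-3.2,"ty":0.55,"tz":0.4,"rx":-0.026,"ry":-0.02,"rz":-0.003,"grip":100},
    {"tx":-3.2,"ty":0.5,"tz":0.5,"rx":-0.026,"ry":-0.02,"rz":-0.003,"grip":100},
    {"tx":-3.2,"ty":0.5,"tz":0.55,"rx":-0.026,"ry":-0.02,"rz":-0.003,"grip":100},
    {"tx":0,"ty":0,"tz":0,"rx":0,"ry":0,"rz":0,"grip":100},
  ],
)

```text
t: 2.83
eef_pos: [552.4, -228.4, 180.2]
tcp_rot: [-1.911, 0.006, 1.718]
ft_force: [-0.9, -0.6, -0.6]
opening: 1.004
```

```bash
python3 look.py w3
```

```text
t 2.83 tcp [ 552.4 -228.4  180.2] [-1.9109  0.0057  1.718 ] q [-0.6   0.44  1.88  0.4   0.61 -2.62] F [-0.9 -0.6 -0.6] op 1.004
```

View pics/w3.png

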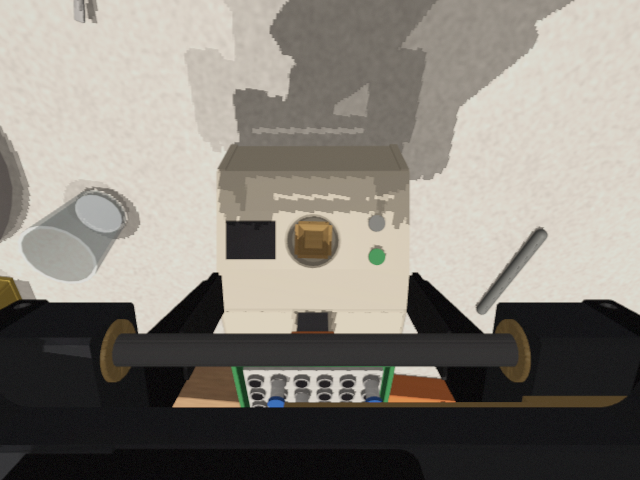

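```bash
python3 - <<'E'
import cv2,pickle
c,s,im,d=pickle.load(open('w3.pkl','rb'))
x,y=280,208
cv2.imwrite('pics/w3z.png',cv2.resize(im[y:y+66,x:x+66],None,fx=9,fy=9,interpolation=cv2.INTER_CUBIC))
import numpy as np
print(d[222:262:3,292:336:4].round(0).astype(int))
E
```

```text
[[261 286 282 282 281 283 283 282 283 290 260]
 [275 283 284 282 283 283 283 284 282 281 273]
 [293 282 286 287 287 286 288 287 286 282 302]
 [308 283 286 306 305 307 305 306 286 282 317]
 [318 282 285 307 305 306 305 305 287 282 319]
 [321 282 287 305 306 306 306 305 286 282 321]
 [324 281 284 306 307 305 305 305 285 280 323]
 [325 282 286 305 305 305 306 305 287 282 324]
 [313 283 285 305 307 306 306 306 286 283 324]
 [298 282 287 288 288 289 288 290 288 282 312]
 [286 282 284 285 284 286 285 284 285 283 289]
 [267 300 283 283 282 282 282 281 282 283 265]
 [262 276 302 310 311 311 311 283 283 275 261]
 [260 261 275 291 306 306 306 293 275 261 259]]
```

View pics/w3z.png

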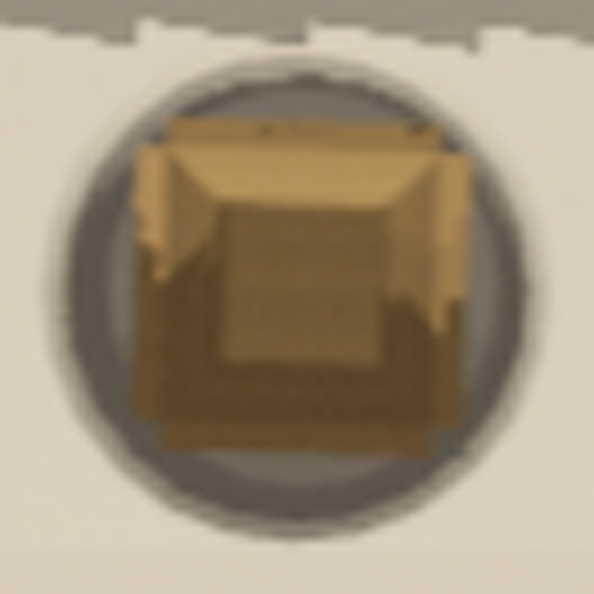

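The well is at wrist (313,241), with the brass socket nearly square to the face, turned about 0.03 rad clockwise. I'll grip the key so its jaws run up the slope there. Next, compute the socket position and plan the return to the key.

```bash
python3 - <<'E'
from h import *
import pickle
c,s,im,d=pickle.load(open('w3.pkl','rb'))
v,u=np.mgrid[0:480,0:640];P=pts(c,d,u,v)
# face plane fit around well
ring=(np.hypot(u-313,v-241)>32)&(np.hypot(u-313,v-241)<70)&(v<290)&(v>205)
A=P[ring]
for k in range(8):
    cen=A.mean(0);n=np.linalg.svd(A-cen)[2][2];n*=np.sign(n[2]);r=(A-cen)@n;A=A[abs(r)<max(1.5,2*r.std())]
print('normal',n.round(3),'tilt',np.degrees(np.arccos(n[2])),'yaw',np.degrees(np.arctan2(-n[1],-n[0])),len(A))
ray=lambda a,b:(lambda q:q/np.linalg.norm(q))(pts(c,1.0,np.array(a),np.array(b))-c['eye'])
# mouth ellipse by depth step
m=((P-cen)@n<-4)&(np.hypot(u-313,v-241)<40)
m=cv2.morphologyEx(m.astype(np.uint8),cv2.MORPH_OPEN,np.ones((3,3)))
ct=max(cv2.findContours(m,cv2.RETR_EXTERNAL,cv2.CHAIN_APPROX_NONE)[0],key=cv2.contourArea)
e=cv2.fitEllipse(ct);print('ell',e)
q=ray(*e[0]);X=c['eye']+q*((cen-c['eye'])@n)/(q@n);print('mouth',X.round(1))
fl=(np.abs((P-X)@n+46)<4)&(np.hypot(u-313,v-241)<15)
print('floor',fl.sum(),P[fl].mean(0).round(1),'depth',((P[fl]-X)@n).mean(), 'axis predicted',(X-46*n).round(1))
rc=cv2.minAreaRect(np.argwhere(fl)[:,::-1].astype(np.float32)); print(rc)
br=(np.abs((P-X)@n+22.5)<2.5)&(np.hypot(u-313,v-241)<30); rc=cv2.minAreaRect(np.argwhere(br)[:,::-1].astype(np.float32)); print('head',rc)
hy=np.radians(8.6);H=Ro.from_euler('z',hy).as_matrix();print('tongue?')
plan([563,187,200],down(1.461),13)
E
```

```text
normal [-0.565 -0.082  0.821] tilt 34.8222366441477 yaw 8.236357083468759 7006
ell ((311.593505859375, 239.51593017578125), (49.94293212890625, 50.65372085571289), 164.64596557617188)
mouth [ 579.2 -227.5   86. ]
floor 318 [ 605.5 -223.4   48.3] depth -46.07765057105392 axis predicted [ 605.2 -223.7   48.2]
((312.5, 239.5), (17.0, 17.0), 90.0)
head ((312.0, 239.5), (47.0, 48.0), 90.0)
tongue?
d [ 10.8 413.3  19.4] rot [0.337 0.254 0.039] n 13
{'tx': 3.13, 'ty': 0.03, 'tz': -0.57, 'rx': 0.026, 'ry': 0.02, 'rz': 0.003}
{'tx': 3.14, 'ty': 0.0, 'tz': -0.51, 'rx': 0.026, 'ry': 0.02, 'rz': 0.003}
{'tx': 3.15, 'ty': -0.02, 'tz': -0.44, 'rx': 0.026, 'ry': 0.02, 'rz': 0.003}
{'tx': 3.16, 'ty': -0.04, 'tz': -0.38, 'rx': 0.026, 'ry': 0.02, 'rz': 0.003}
{'tx': 3.17, 'ty': -0.06, 'tz': -0.32, 'rx': 0.026, 'ry': 0.02, 'rz': 0.003}
{'tx': 3.17, 'ty': -0.07, 'tz': -0.26, 'rx': 0.026, 'ry': 0.02, 'rz': 0.003}
{'tx': 3.18, 'ty': -0.09, 'tz': -0.19, 'rx': 0.026, 'ry': 0.02, 'rz': 0.003}
{'tx': 3.18, 'ty': -0.1, 'tz': -0.13, 'rx': 0.026, 'ry': 0.02, 'rz': 0.003}
{'tx': 3.18, 'ty': -0.11, 'tz': -0.06, 'rx': 0.026, 'ry': 0.02, 'rz': 0.003}
{'tx': 3.18, 'ty': -0.13, 'tz': 0.0, 'rx': 0.026, 'ry': 0.02, 'rz': 0.003}
{'tx': 3.18, 'ty': -0.13, 'tz': 0.07, 'rx': 0.026, 'ry': 0.02, 'rz': 0.003}
{'tx': 3.18, 'ty': -0.14, 'tz': 0.13, 'rx': 0.026, 'ry': 0.02, 'rz': 0.003}
{'tx': 3.17, 'ty': -0.15, 'tz': 0.2, 'rx': 0.026, 'ry': 0.02, 'rz': 0.003}
```

Call:
move_arm(
  rows=[
    {"tx":3.13,"ty":-0.1,"tz":-0.57,"rx":0.026,"ry":0.02,"rz":0.003,"grip":100},
    {"tx":3.14,"ty":-0.1,"tz":-0.5,"rx":0.026,"ry":0.02,"rz":0.003,"grip":100},
    {"tx":3.15,"ty":0,"tz":-0.44,"rx":0.026,"ry":0.02,"rz":0.003,"grip":100},
    {"tx":3.16,"ty":0,"tz":-0.38,"rx":0.026,"ry":0.02,"rz":0.003,"grip":100},
    {"tx":3.17,"ty":0,"tz":-0.32,"rx":0.026,"ry":0.02,"rz":0.003,"grip":100},
    {"tx":3.17,"ty":0,"tz":-0.26,"rx":0.026,"ry":0.02,"rz":0.003,"grip":100},
    {"tx":3.18,"ty":-0.1,"tz":-0.2,"rx":0.026,"ry":0.02,"rz":0.003,"grip":100},
  ],
)

```text
t: 3.47
eef_pos: [557.1, 1.0, 192.7]
tcp_rot: [-1.726, -0.008, 1.579]
ft_force: [0.3, -0.2, 0.2]
opening: 1.002
```

Call:
move_arm(
  rows=[
    {"tx":3.18,"ty":-0.1,"tz":-0.13,"rx":0.026,"ry":0.02,"rz":0.003,"grip":100},
    {"tx":3.18,"ty":-0.1,"tz":-0.06,"rx":0.026,"ry":0.02,"rz":0.003,"grip":100},
    {"tx":3.18,"ty":-0.1,"tz":0,"rx":0.026,"ry":0.02,"rz":0.003,"grip":100},
    {"tx":3.18,"ty":-0.1,"tz":0.07,"rx":0.026,"ry":0.02,"rz":0.003,"grip":100},
    {"tx":3.18,"ty":-0.15,"tz":0.13,"rx":0.026,"ry":0.02,"rz":0.003,"grip":100},
    {"tx":3.17,"ty":-0.15,"tz":0.2,"rx":0.026,"ry":0.02,"rz":0.003,"grip":100},
    {"tx":0,"ty":0,"tz":0,"rx":0,"ry":0,"rz":0,"grip":100},
  ],
)

```text
t: 4.05
eef_pos: [562.5, 194.4, 201.1]
tcp_rot: [-1.57, -0.0, 1.461]
ft_force: [0.3, 1.0, -0.4]
opening: 0.999
```

```bash
python3 -c "
from h import *
s=env.state();print(s['t'],s['eef_pos'],s['tcp_rot'])
plan([563.3,187,115],down(1.461),3)"
```

```text
4.05 [562.48719586 194.42394581 201.12959877] [-1.57034122e+00 -4.48611347e-04  1.46086191e+00]
d [  0.8  -7.4 -86.1] rot [-0. -0.  0.] n 3
{'tx': -0.24, 'ty': 2.87, 'tz': -0.06, 'rx': -0.0, 'ry': -0.0, 'rz': 0.0}
{'tx': -0.24, 'ty': 2.87, 'tz': -0.05, 'rx': -0.0, 'ry': -0.0, 'rz': 0.0}
{'tx': -0.24, 'ty': 2.87, 'tz': -0.05, 'rx': -0.0, 'ry': -0.0, 'rz': 0.0}
```

Call:
move_arm(
  rows=[
    {"tx":-0.6,"ty":1.5,"tz":-0.1,"rx":0,"ry":0,"rz":0,"grip":100},
    {"tx":-0.12,"ty":2.4,"tz":-0.06,"rx":0,"ry":0,"rz":0,"grip":100},
    {"tx":0,"ty":2.4,"tz":0,"rx":0,"ry":0,"rz":0,"grip":100},
    {"tx":0,"ty":2.3,"tz":0,"rx":0,"ry":0,"rz":0,"grip":100},
    {"tx":0,"ty":0,"tz":0,"rx":0,"ry":0,"rz":0,"grip":100},
    {"tx":0,"ty":0,"tz":0,"rx":0,"ry":0,"rz":0,"grip":50},
    {"tx":0,"ty":0,"tz":0,"rx":0,"ry":0,"rz":0,"grip":25},
  ],
)

```text
t: 4.63
eef_pos: [564.2, 181.8, 115.9]
tcp_rot: [-1.572, -0.0, 1.459]
ft_force: [1.1, 0.7, -0.0]
opening: 0.909
```

Call:
move_arm(
  rows=[
    {"tx":0,"ty":0,"tz":0,"rx":0,"ry":0,"rz":0,"grip":0},
    {"tx":0,"ty":0,"tz":0,"rx":0,"ry":0,"rz":0,"grip":0},
    {"tx":0,"ty":0,"tz":0,"rx":0,"ry":0,"rz":0,"grip":0},
    {"tx":0,"ty":0,"tz":0,"rx":0,"ry":0,"rz":0,"grip":0},
    {"tx":0,"ty":0,"tz":0,"rx":0,"ry":0,"rz":0,"grip":0},
    {"tx":0,"ty":0,"tz":0,"rx":0,"ry":0,"rz":0,"grip":0},
  ],
)

```text
t: 5.13
eef_pos: [564.2, 181.1, 114.8]
tcp_rot: [-1.571, -0.0, 1.458]
ft_force: [1.1, -0.3, -0.3]
opening: 0.496
```

```bash
python3 look.py w4
```

```text
t 5.13 tcp [564.2 181.1 114.8] [-1.5710e+00 -2.0000e-04  1.4578e+00] q [ 0.2   0.59  1.76  0.    0.8  -1.26] F [ 1.1 -0.3 -0.3] op 0.496
```

View pics/w4.png

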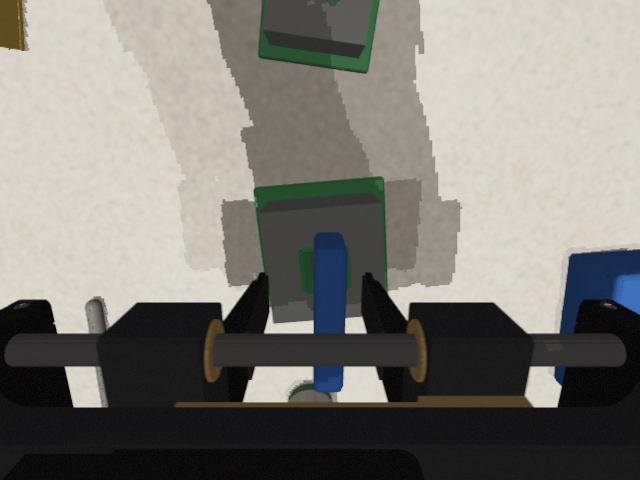

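The jaws are off-centre by about 6 mm, because my earlier reading was taken before the arm had settled. I'll correct that before they close.

Call:
move_arm(
  rows=[
    {"tx":0.58,"ty":0,"tz":0,"rx":0,"ry":0,"rz":0,"grip":40},
    {"tx":0,"ty":0,"tz":0,"rx":0,"ry":0,"rz":0,"grip":30},
    {"tx":0,"ty":0,"tz":0,"rx":0,"ry":0,"rz":0,"grip":0},
    {"tx":0,"ty":0,"tz":0,"rx":0,"ry":0,"rz":0,"grip":0},
    {"tx":0,"ty":0,"tz":0,"rx":0,"ry":0,"rz":0,"grip":0},
    {"tx":0,"ty":0,"tz":0,"rx":0,"ry":0,"rz":0,"grip":0},
    {"tx":0,"ty":0,"tz":0,"rx":0,"ry":0,"rz":0,"grip":0},
    {"tx":0,"ty":0,"tz":0,"rx":0,"ry":0,"rz":0,"grip":0},
  ],
)

```text
t: 5.85
eef_pos: [564.8, 186.9, 114.6]
tcp_rot: [-1.571, -0.0, 1.458]
ft_force: [-0.3, -0.2, -0.8]
opening: 0.145
```

Call:
move_arm(
  rows=[
    {"tx":0,"ty":0,"tz":0,"rx":0,"ry":0,"rz":0,"grip":0},
    {"tx":0,"ty":0,"tz":0,"rx":0,"ry":0,"rz":0,"grip":0},
    {"tx":0,"ty":0,"tz":0,"rx":0,"ry":0,"rz":0,"grip":0},
  ],
)

```text
t: 6.1
eef_pos: [564.8, 186.9, 114.6]
tcp_rot: [-1.571, -0.0, 1.458]
ft_force: [-0.2, -0.2, -0.7]
opening: 0.144
```

```bash
python3 look.py w5
```

```text
t 6.1 tcp [564.8 186.9 114.6] [-1.5707 -0.      1.458 ] q [ 0.21  0.59  1.75  0.    0.8  -1.25] F [-0.2 -0.2 -0.7] op 0.144
```

View pics/w5.png

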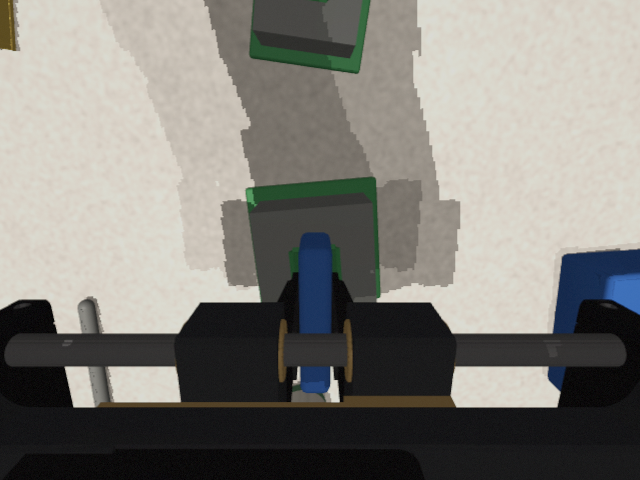

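Call:
move_arm(
  rows=[
    {"tx":0,"ty":-1.0,"tz":0,"rx":0,"ry":0,"rz":0,"grip":0},
    {"tx":0,"ty":-2.0,"tz":0,"rx":0,"ry":0,"rz":0,"grip":0},
    {"tx":0,"ty":-2.5,"tz":0,"rx":0,"ry":0,"rz":0,"grip":0},
    {"tx":0,"ty":-2.5,"tz":0,"rx":0,"ry":0,"rz":0,"grip":0},
    {"tx":0,"ty":-2.5,"tz":0,"rx":0,"ry":0,"rz":0,"grip":0},
    {"tx":0,"ty":-2.5,"tz":0,"rx":0,"ry":0,"rz":0,"grip":0},
    {"tx":0,"ty":-2.5,"tz":0,"rx":0,"ry":0,"rz":0,"grip":0},
    {"tx":0,"ty":0,"tz":0,"rx":0,"ry":0,"rz":0,"grip":0},
    {"tx":0,"ty":0,"tz":0,"rx":0,"ry":0,"rz":0,"grip":0},
    {"tx":0,"ty":0,"tz":0,"rx":0,"ry":0,"rz":0,"grip":0},
  ],
)

```text
t: 6.98
eef_pos: [564.3, 186.8, 269.2]
tcp_rot: [-1.57, 0.0, 1.458]
ft_force: [-0.1, -0.2, -1.7]
opening: 0.145
```

```bash
python3 look.py w6; python3 - <<'E'
from h import *
from look import look
im,d=env.read_camera('scene');np.save('b_scene.npy',d);cv2.imwrite('pics/b_scene.png',im)
x,y=300,100;cv2.imwrite('pics/b_z.png',cv2.resize(im[y:y+150,x:x+180],None,fx=4,fy=4,interpolation=cv2.INTER_CUBIC))
E
```

```text
t 6.98 tcp [564.3 186.8 269.2] [-1.5700e+00  1.0000e-04  1.4579e+00] q [ 0.21  0.41  1.59  0.    1.14 -1.25] F [-0.1 -0.2 -1.7] op 0.145
```

View pics/w6.png

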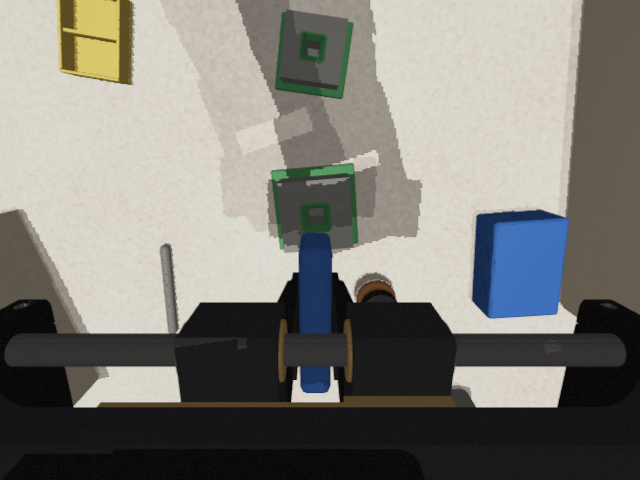

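View pics/b_z.png

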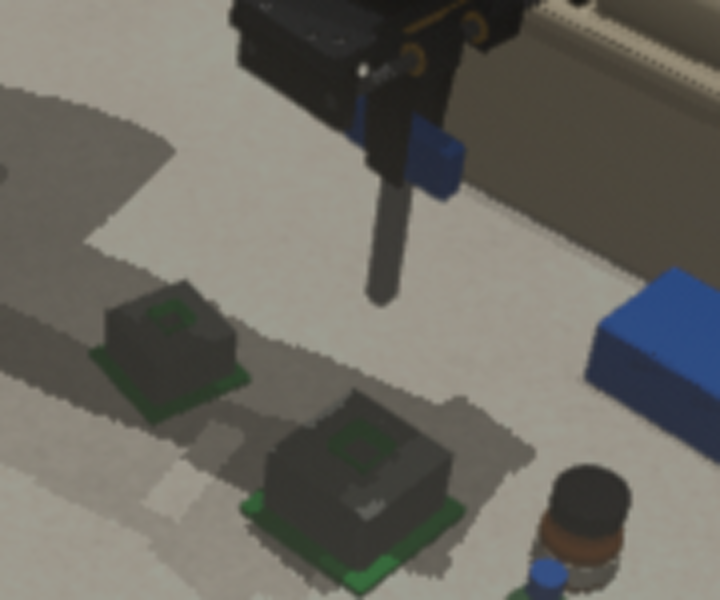

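The key is held and hanging straight; its empty stand hole shows at wrist (316,217). Next I'll find the key's offset in the grip and plan the transfer to just above the well.

```bash
python3 - <<'E'
from h import *
from meas import rect
import pickle
c,s,im,d=pickle.load(open('w6.pkl','rb'))
R=Rm(s['tcp_rot']);p=s['eef_pos']
for v in (233,391):
    # intersect with plane tool y=-13.4
    q=pts(c,1.,np.array(315.),np.array(float(v)))-c['eye']; e=(c['eye']-p)@R; qq=q@R
    t=(-13.4-e[1])/qq[1]; print(v,(e+t*qq).round(1))
hsv=cv2.cvtColor(im,cv2.COLOR_BGR2HSV); v,u=np.mgrid[0:480,0:640];P=pts(c,d,u,v)
near=(abs(u-316)<20)&(abs(v-217)<20)
lip=near&(hsv[...,0]>45)&(hsv[...,0]<90)&(hsv[...,1]>60)&(P[...,2]>40)
print('lip',lip.sum(),rect(plane(c,u[lip],v[lip],58.)),P[lip][:,2].max(), np.ptp(v[lip]),np.ptp(u[lip]),v[lip].min(),v[lip].max())
hole=near&(P[...,2]<30); print('floor',hole.sum(),P[hole].mean(0),rect(P[hole]))
E
```

```text
233 [ -0.2 -13.4  40.7]
391 [ -0.1 -13.4 -33.9]
lip 628 (array([565.5, 186.7]), array([31.4, 31.7]), 88.6) 421.27414719116865 30 31 202 232
floor 169 [570.53427004 185.94779593  14.34590902] (array([569.1, 186.3]), array([17.1,  9.9]), 87.2)
```

```bash
cat > tg.py <<'E'
from h import *
F=np.array([605.3,-223.5,47.9]); HY=np.radians(8.4); n=heaterR(HY,0)[:,1]*-1
OFF=np.array([0,104.6,1.2])
def tgt(h,psi,lat=(0,0)):
    R=heaterR(HY,psi); R0=heaterR(HY,0)
    return F+n*h+R0[:,0]*lat[0]+R0[:,2]*lat[1]-R@OFF, R
def report():
    s=env.state();R=Rm(s['tcp_rot']);tip=s['eef_pos']+R@OFF;r=tip-F;R0=heaterR(HY,0)
    d=R0.T@R; psi=np.arctan2(R[:,0]@R0[:,2],R[:,0]@R0[:,0])
    print('t',round(s['t'],2),'tip h',round(r@n,1),'up',round(r@R0[:,0],1),'left',round(r@R0[:,2],1),'psi',round(psi,3),'tilt err',round(np.arccos(min(1,-R[:,1]@n)),4),'q',s['joints'].round(2),'F along n',round(s['ft_force']@n,1),'F',s['ft_force'].round(1),'M',s['moment'].round(2),'My',round(s['moment']@n,3),'op',round(s['opening'],3))
E
python3 - <<'E'
from tg import *
p,R=tgt(70,-0.03);print(p);plan(p,R,14)
E
```

```text
[ 506.37394395 -239.320596    190.90330128]
d [ -57.9 -426.1  -77.6] rot [-0.394  1.297 -0.529] n 14
{'tx': -3.07, 'ty': 0.56, 'tz': 0.07, 'rx': -0.028, 'ry': 0.093, 'rz': -0.038}
{'tx': -3.08, 'ty': 0.44, 'tz': -0.2, 'rx': -0.028, 'ry': 0.093, 'rz': -0.038}
{'tx': -3.07, 'ty': 0.34, 'tz': -0.48, 'rx': -0.028, 'ry': 0.093, 'rz': -0.038}
{'tx': -3.02, 'ty': 0.24, 'tz': -0.75, 'rx': -0.028, 'ry': 0.093, 'rz': -0.038}
{'tx': -2.95, 'ty': 0.15, 'tz': -1.02, 'rx': -0.028, 'ry': 0.093, 'rz': -0.038}
{'tx': -2.84, 'ty': 0.07, 'tz': -1.29, 'rx': -0.028, 'ry': 0.093, 'rz': -0.038}
{'tx': -2.71, 'ty': 0.01, 'tz': -1.54, 'rx': -0.028, 'ry': 0.093, 'rz': -0.038}
{'tx': -2.56, 'ty': -0.05, 'tz': -1.79, 'rx': -0.028, 'ry': 0.093, 'rz': -0.038}
{'tx': -2.38, 'ty': -0.08, 'tz': -2.02, 'rx': -0.028, 'ry': 0.093, 'rz': -0.038}
{'tx': -2.18, 'ty': -0.11, 'tz': -2.23, 'rx': -0.028, 'ry': 0.093, 'rz': -0.038}
{'tx': -1.96, 'ty': -0.12, 'tz': -2.43, 'rx': -0.028, 'ry': 0.093, 'rz': -0.038}
{'tx': -1.72, 'ty': -0.12, 'tz': -2.6, 'rx': -0.028, 'ry': 0.093, 'rz': -0.038}
{'tx': -1.47, 'ty': -0.11, 'tz': -2.75, 'rx': -0.028, 'ry': 0.093, 'rz': -0.038}
{'tx': -1.2, 'ty': -0.08, 'tz': -2.88, 'rx': -0.028, 'ry': 0.093, 'rz': -0.038}
```

Call:
move_arm(
  rows=[
    {"tx":-3.07,"ty":0.5,"tz":0.07,"rx":-0.028,"ry":0.093,"rz":-0.038,"grip":0},
    {"tx":-3.08,"ty":0.4,"tz":-0.2,"rx":-0.028,"ry":0.093,"rz":-0.038,"grip":0},
    {"tx":-3.07,"ty":0.34,"tz":-0.48,"rx":-0.028,"ry":0.093,"rz":-0.038,"grip":0},
    {"tx":-3.02,"ty":0.24,"tz":-0.75,"rx":-0.028,"ry":0.093,"rz":-0.038,"grip":0},
    {"tx":-2.95,"ty":0.15,"tz":-1.02,"rx":-0.028,"ry":0.093,"rz":-0.038,"grip":0},
    {"tx":-2.84,"ty":0.07,"tz":-1.29,"rx":-0.028,"ry":0.093,"rz":-0.038,"grip":0},
    {"tx":-2.71,"ty":0,"tz":-1.54,"rx":-0.028,"ry":0.093,"rz":-0.038,"grip":0},
  ],
)

```text
t: 7.67
eef_pos: [534.8, -27.5, 230.5]
tcp_rot: [-1.671, -0.31, 0.812]
ft_force: [1.0, 0.3, -0.9]
opening: 0.144
```

Call:
move_arm(
  rows=[
    {"tx":-2.56,"ty":-0.05,"tz":-1.8,"rx":-0.028,"ry":0.093,"rz":-0.038,"grip":0},
    {"tx":-2.38,"ty":-0.08,"tz":-2.0,"rx":-0.028,"ry":0.093,"rz":-0.038,"grip":0},
    {"tx":-2.18,"ty":-0.1,"tz":-2.2,"rx":-0.028,"ry":0.093,"rz":-0.038,"grip":0},
    {"tx":-1.96,"ty":-0.1,"tz":-2.4,"rx":-0.028,"ry":0.093,"rz":-0.038,"grip":0},
    {"tx":-1.72,"ty":-0.1,"tz":-2.6,"rx":-0.028,"ry":0.093,"rz":-0.038,"grip":0},
    {"tx":-1.47,"ty":-0.1,"tz":-2.75,"rx":-0.028,"ry":0.093,"rz":-0.038,"grip":0},
    {"tx":-1.2,"ty":-0.1,"tz":-2.88,"rx":-0.028,"ry":0.093,"rz":-0.038,"grip":0},
    {"tx":0,"ty":0,"tz":0,"rx":0,"ry":0,"rz":0,"grip":0},
    {"tx":0,"ty":0,"tz":0,"rx":0,"ry":0,"rz":0,"grip":0},
    {"tx":0,"ty":0,"tz":0,"rx":0,"ry":0,"rz":0,"grip":0},
  ],
)

```text
t: 8.5
eef_pos: [505.3, -237.8, 190.7]
tcp_rot: [-1.542, -0.611, 0.102]
ft_force: [-0.2, 0.0, -1.3]
opening: 0.144
```

```bash
python3 - <<'E'
from tg import *
report(); p,R=tgt(70,-0.03);plan(p,R,2)
from look import look
look('w7')
im,d=env.read_camera('scene');cv2.imwrite('pics/c_s.png',im)
x,y=180,200;cv2.imwrite('pics/c_sz.png',cv2.resize(im[y:y+170,x:x+200],None,fx=3.5,fy=3.5,interpolation=cv2.INTER_CUBIC))
E
```

```text
t 8.5 tip h 70.3 up -0.6 left 1.9 psi -0.036 tilt err 0.0031 q [-0.77  0.37  2.08  1.07  0.55 -1.79] F along n -0.9 F [-0.2  0.  -1.3] M [-0.15  0.53  0.02] My 0.055 op 0.144
d [ 1.  -1.5  0.2] rot [-0.003 -0.006  0.001] n 2
{'tx': 0.04, 'ty': 0.02, 'tz': -0.08, 'rx': -0.001, 'ry': -0.003, 'rz': 0.0}
{'tx': 0.04, 'ty': 0.02, 'tz': -0.08, 'rx': -0.001, 'ry': -0.003, 'rz': 0.0}
t 8.5 tcp [ 505.3 -237.8  190.7] [-1.5425 -0.6113  0.1024] q [-0.77  0.37  2.08  1.07  0.55 -1.79] F [-0.2  0.  -1.3] op 0.144
```

View pics/c_sz.png

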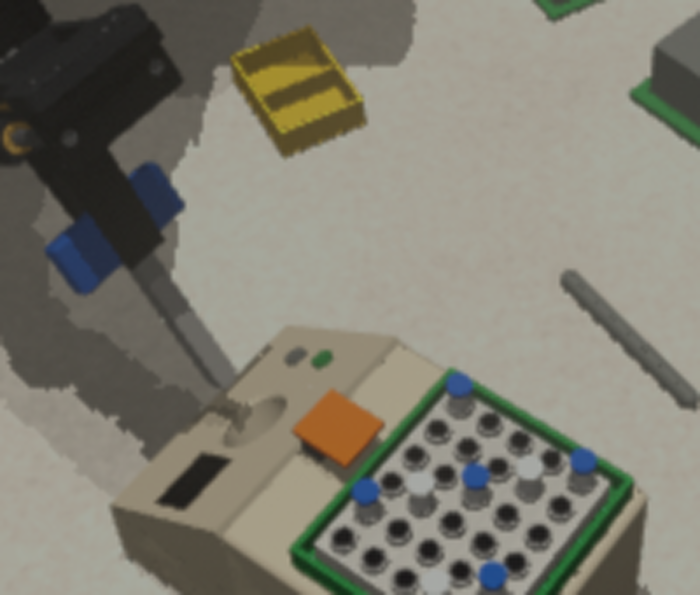

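View pics/w7.png

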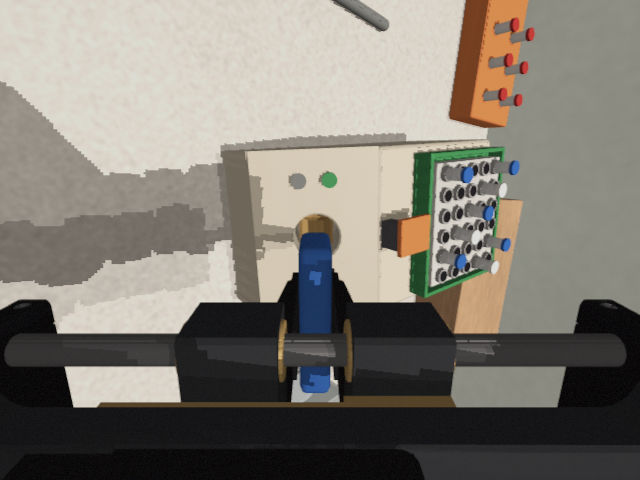

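```bash
python3 - <<'E'
from tg import *
import pickle
c,s,im,d=pickle.load(open('w7.pkl','rb'))
R=Rm(s['tcp_rot']);p=s['eef_pos']
R0=heaterR(HY,0);M=F+46*n
a=np.linspace(0,2*np.pi,60);C=M+19*(np.cos(a)[:,None]*R0[:,0]+np.sin(a)[:,None]*R0[:,2])
q=proj(c,C);print('pred mouth u',q[:,0].min(),q[:,0].max(),'v',q[:,1].min())
z=im.copy();cv2.polylines(z,[(q*8).astype(np.int32)],True,(0,0,255),1,shift=3)
tip=p+R@OFF; print(proj(c,np.array([tip,M])))
cv2.imwrite('pics/w7z.png',cv2.resize(z[195:275,275:365],None,fx=8,fy=8,interpolation=cv2.INTER_CUBIC))
E
```

```text
pred mouth u 292.0372471793558 338.7597478817887 v 214.32386997340757
[[314.50713667 243.35949347]
 [315.40109006 237.23993548]]
```

View pics/w7z.png

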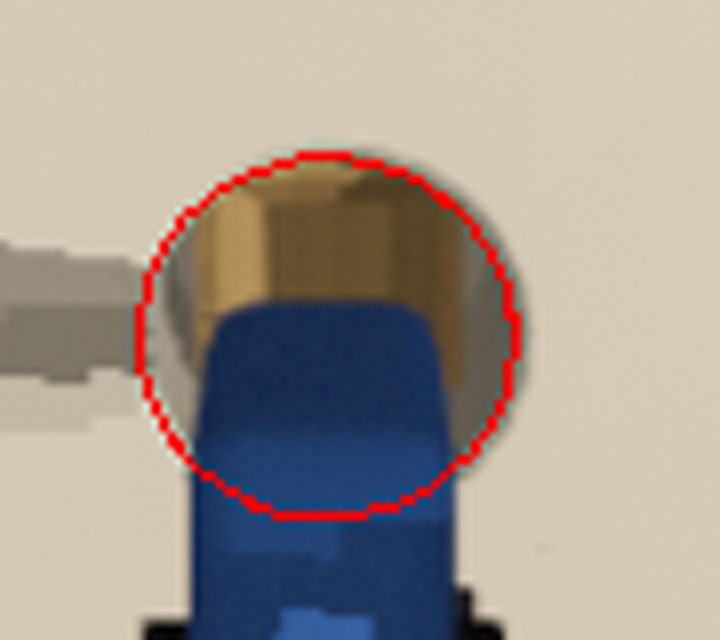

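Call:
move_arm(
  rows=[
    {"tx":0.1,"ty":0.5,"tz":-0.14,"rx":0,"ry":0,"rz":0,"grip":0},
    {"tx":0,"ty":1.0,"tz":0,"rx":0,"ry":0,"rz":0,"grip":0},
    {"tx":0,"ty":1.0,"tz":0,"rx":0,"ry":0,"rz":0,"grip":0},
    {"tx":0,"ty":1.0,"tz":0,"rx":0,"ry":0,"rz":0,"grip":0},
    {"tx":0,"ty":0.8,"tz":0,"rx":0,"ry":0,"rz":0,"grip":0},
    {"tx":0,"ty":0,"tz":0,"rx":0,"ry":0,"rz":0,"grip":0},
    {"tx":0,"ty":0,"tz":0,"rx":0,"ry":0,"rz":0,"grip":0},
  ],
)

```text
t: 9.18
eef_pos: [531.4, -235.0, 156.6]
tcp_rot: [-1.543, -0.612, 0.104]
ft_force: [0.1, 1.2, -2.2]
opening: 0.141
```

```bash
python3 -c "
from tg import *
report()"
```

```text
t 9.18 tip h 27.3 up 1.3 left 0.9 psi -0.035 tilt err 0.0035 q [-0.73  0.46  2.07  1.2   0.5  -1.89] F along n -1.9 F [ 0.1  1.2 -2.2] M [-0.18  0.58 -0.05] My 0.011 op 0.141
```

Call:
move_arm(
  rows=[
    {"tx":-0.04,"ty":0.4,"tz":-0.05,"rx":0,"ry":0,"rz":0,"grip":0},
    {"tx":0,"ty":0.4,"tz":0,"rx":0,"ry":0,"rz":0,"grip":0},
    {"tx":0,"ty":0.4,"tz":0,"rx":0,"ry":0,"rz":0,"grip":0},
    {"tx":0,"ty":0,"tz":0,"rx":0,"ry":0,"rz":0,"grip":0},
  ],
)

```text
t: 9.52
eef_pos: [537.8, -235.3, 146.2]
tcp_rot: [-1.543, -0.612, 0.102]
ft_force: [-0.4, 0.3, -2.2]
opening: 0.141
```

```bash
python3 -c "
from tg import *
report()"
```

```text
t 9.52 tip h 15.2 up 0.6 left -0.4 psi -0.036 tilt err 0.0029 q [-0.72  0.48  2.07  1.24  0.48 -1.93] F along n -1.6 F [-0.4  0.3 -2.2] M [-0.16  0.53  0.11] My 0.135 op 0.141
```

The tip is at the socket entrance with no contact force. Continuing in.

Call:
move_arm(
  rows=[
    {"tx":0,"ty":0.3,"tz":0.03,"rx":0,"ry":0,"rz":0,"grip":0},
    {"tx":0,"ty":0.3,"tz":0,"rx":0,"ry":0,"rz":0,"grip":0},
    {"tx":0,"ty":0.3,"tz":0,"rx":0,"ry":0,"rz":0,"grip":0},
    {"tx":0,"ty":0.2,"tz":0,"rx":0,"ry":0,"rz":0,"grip":0},
    {"tx":0,"ty":0,"tz":0,"rx":0,"ry":0,"rz":0,"grip":0},
  ],
)

```text
t: 9.93
eef_pos: [543.9, -233.4, 137.2]
tcp_rot: [-1.542, -0.612, 0.102]
ft_force: [-0.1, 4.6, -2.8]
opening: 0.145
```

```bash
python3 -c "
from tg import *
report()"
```

```text
t 9.93 tip h 4.2 up 0.5 left 0.7 psi -0.036 tilt err 0.0039 q [-0.71  0.5   2.06  1.27  0.47 -1.96] F along n -2.6 F [-0.1  4.6 -2.8] M [0.75 0.57 0.66] My 0.071 op 0.145
```

Call:
move_arm(
  rows=[
    {"tx":0,"ty":0.2,"tz":0.05,"rx":0,"ry":0,"rz":0,"grip":0},
    {"tx":-0.01,"ty":0,"tz":0,"rx":0,"ry":0.08,"rz":0,"grip":0},
    {"tx":-0.01,"ty":0,"tz":0,"rx":0,"ry":0.08,"rz":0,"grip":0},
    {"tx":-0.01,"ty":0,"tz":0,"rx":0,"ry":0.08,"rz":0,"grip":0},
    {"tx":-0.01,"ty":0,"tz":0,"rx":0,"ry":0.08,"rz":0,"grip":0},
    {"tx":-0.01,"ty":0,"tz":0,"rx":0,"ry":0.08,"rz":0,"grip":0},
    {"tx":0,"ty":0,"tz":0,"rx":0,"ry":0,"rz":0,"grip":0},
    {"tx":0,"ty":0,"tz":0,"rx":0,"ry":0,"rz":0,"grip":0},
  ],
)

```text
t: 10.6
eef_pos: [544.5, -233.1, 135.7]
tcp_rot: [-1.281, -0.548, -0.368]
ft_force: [-0.6, 4.7, -1.6]
opening: 0.149
```

```bash
python3 -c "
from tg import *
report()
from look import look
look('w8')"
```

```text
t 10.6 tip h 2.6 up 0.7 left 0.8 psi -0.434 tilt err 0.0033 q [-0.71  0.5   2.06  1.28  0.47 -1.57] F along n -1.4 F [-0.6  4.7 -1.6] M [0.91 0.65 0.8 ] My 0.083 op 0.149
t 10.6 tcp [ 544.5 -233.1  135.7] [-1.2812 -0.5484 -0.3684] q [-0.71  0.5   2.06  1.28  0.47 -1.57] F [-0.6  4.7 -1.6] op 0.149
```

View pics/w8.png

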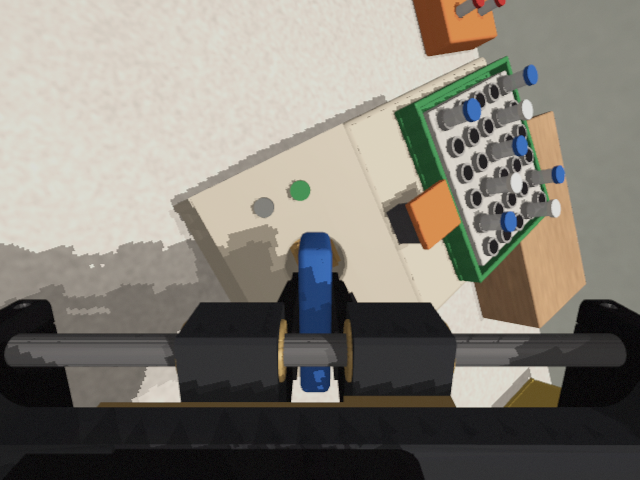

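The tongue at (432,215) is starting over the tray rim, and the forces are small. I'll keep turning.

Call:
move_arm(
  rows=[
    {"tx":-0.01,"ty":0,"tz":0.05,"rx":0,"ry":0.08,"rz":0,"grip":0},
    {"tx":-0.01,"ty":0,"tz":0,"rx":0,"ry":0.08,"rz":0,"grip":0},
    {"tx":-0.01,"ty":0,"tz":0,"rx":0,"ry":0.08,"rz":0,"grip":0},
    {"tx":-0.01,"ty":0,"tz":0,"rx":0,"ry":0.08,"rz":0,"grip":0},
    {"tx":-0.01,"ty":0,"tz":0,"rx":0,"ry":0.08,"rz":0,"grip":0},
    {"tx":-0.01,"ty":0,"tz":0,"rx":0,"ry":0.08,"rz":0,"grip":0},
    {"tx":-0.01,"ty":0,"tz":0,"rx":0,"ry":0.08,"rz":0,"grip":0},
    {"tx":-0.01,"ty":0,"tz":0,"rx":0,"ry":0.08,"rz":0,"grip":0},
    {"tx":0,"ty":0,"tz":0,"rx":0,"ry":0,"rz":0,"grip":0},
  ],
)

```text
t: 11.4
eef_pos: [544.2, -232.7, 135.6]
tcp_rot: [-1.015, -0.275, -1.01]
ft_force: [2.8, 3.6, -2.6]
opening: 0.147
```

```bash
python3 -c "
from tg import *
report()"
```

```text
t 11.4 tip h 2.7 up 1.0 left 0.5 psi -1.078 tilt err 0.0027 q [-0.71  0.5   2.07  1.29  0.47 -0.93] F along n -4.0 F [ 2.8  3.6 -2.6] M [0.5  0.47 0.51] My 0.091 op 0.147
```

Call:
move_arm(
  rows=[
    {"tx":-0.01,"ty":0,"tz":0,"rx":0,"ry":0.06,"rz":0,"grip":0},
    {"tx":-0.01,"ty":0,"tz":0,"rx":0,"ry":0.06,"rz":0,"grip":0},
    {"tx":-0.01,"ty":0,"tz":0,"rx":0,"ry":0.06,"rz":0,"grip":0},
    {"tx":0,"ty":0,"tz":0,"rx":0,"ry":0,"rz":0,"grip":0},
  ],
)

```text
t: 11.73
eef_pos: [544.1, -232.6, 135.6]
tcp_rot: [-0.981, -0.179, -1.163]
ft_force: [2.3, 1.9, -3.8]
opening: 0.145
```

```bash
python3 -c "
from tg import *
report()"
```

```text
t 11.73 tip h 2.7 up 1.0 left 0.4 psi -1.255 tilt err 0.0027 q [-0.71  0.5   2.07  1.29  0.47 -0.75] F along n -4.6 F [ 2.3  1.9 -3.8] M [0.28 0.4  0.39] My 0.125 op 0.145
```

Call:
move_arm(
  rows=[
    {"tx":0,"ty":0,"tz":0,"rx":0,"ry":0.05,"rz":0,"grip":0},
    {"tx":0,"ty":0,"tz":0,"rx":0,"ry":0.05,"rz":0,"grip":0},
    {"tx":0,"ty":0,"tz":0,"rx":0,"ry":0,"rz":0,"grip":0},
  ],
)

```text
t: 11.98
eef_pos: [544.1, -232.6, 135.6]
tcp_rot: [-0.968, -0.123, -1.245]
ft_force: [3.1, 2.2, -3.4]
opening: 0.141
```

```bash
python3 -c "
from tg import *
report()
from look import look
look('w9')"
```

```text
t 11.98 tip h 2.7 up 1.1 left 0.3 psi -1.354 tilt err 0.0027 q [-0.71  0.5   2.07  1.29  0.47 -0.65] F along n -4.8 F [ 3.1  2.2 -3.4] M [0.23 0.29 0.27] My 0.066 op 0.141
t 11.98 tcp [ 544.1 -232.6  135.6] [-0.9684 -0.1234 -1.2454] q [-0.71  0.5   2.07  1.29  0.47 -0.65] F [ 3.1  2.2 -3.4] op 0.141
```

View pics/w9.png

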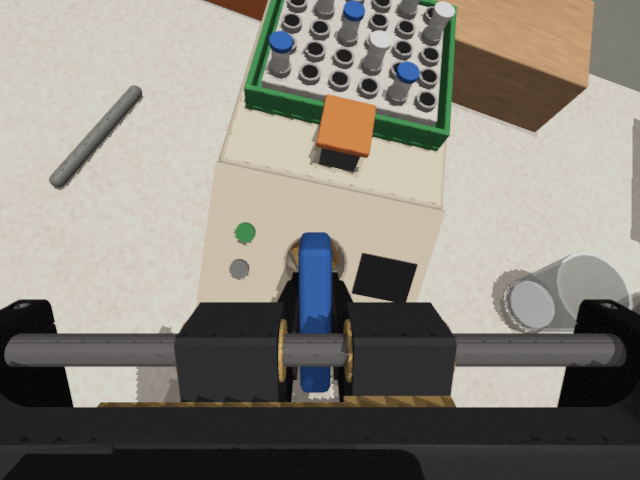

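```bash
cat > tongue.py <<'E'
from tg import *
import pickle
hx=np.array([np.cos(HY),np.sin(HY)])
def front(c,im,d):
    hsv=cv2.cvtColor(im,cv2.COLOR_BGR2HSV);v,u=np.mgrid[0:480,0:640];P=plane(c,u.astype(float),v.astype(float),136.)
    og=(hsv[...,0]>5)&(hsv[...,0]<18)&(hsv[...,1]>150)&(hsv[...,2]>110)&(abs(P[...,0]-640)<50)&(abs(P[...,1]+215)<45)
    a=P[og][:,:2]@hx; return og.sum(),np.percentile(a,[2,50,98]).round(1)
if __name__=='__main__':
    for n_ in('scene','top'):
        c=env.calibration(n_);im0=cv2.imread(f'pics/a_{n_}.png');print(n_,'start',front(c,im0,0))
        im,d=env.read_camera(n_);cv2.imwrite(f'pics/t_{n_}.png',im);print(n_,'now',front(c,im,d))
    for t in('w3','w7','w8','w9'):
        c,s,im,d=pickle.load(open(t+'.pkl','rb'));print(t,front(c,im,d))
E
python3 tongue.py
```

```text
scene start (np.int64(289), array([585.4, 601.2, 616.8]))
scene now (np.int64(301), array([594.4, 610.6, 626.5]))
top start (np.int64(152), array([585.2, 600.4, 615.4]))
top now (np.int64(161), array([593.3, 609.2, 625.4]))
w3 (np.int64(38), array([581. , 581.1, 581.2]))
w7 (np.int64(1127), array([582.1, 599.1, 617.4]))
w8 (np.int64(2151), array([582.8, 599.4, 617.6]))
w9 (np.int64(2631), array([593.6, 609.3, 626.2]))
```

The tongue has moved about 9.5 mm and the torque is still only running drag, so it isn't at the stop. Continuing.

Call:
move_arm(
  rows=[
    {"tx":-0.01,"ty":0,"tz":0,"rx":0,"ry":0.05,"rz":0,"grip":0},
    {"tx":0,"ty":0,"tz":0,"rx":0,"ry":0.05,"rz":0,"grip":0},
    {"tx":0,"ty":0,"tz":0,"rx":0,"ry":0,"rz":0,"grip":0},
  ],
)

```text
t: 12.38
eef_pos: [544.1, -232.5, 135.6]
tcp_rot: [-0.96, -0.065, -1.33]
ft_force: [3.4, 2.0, -4.2]
opening: 0.143
```

```bash
python3 -c "
from tg import *
report()"; python3 tongue.py | head -4
```

```text
t 12.38 tip h 2.7 up 1.0 left 0.3 psi -1.456 tilt err 0.0027 q [-0.71  0.5   2.07  1.29  0.47 -0.55] F along n -5.6 F [ 3.4  2.  -4.2] M [0.03 0.25 0.16] My 0.096 op 0.143
scene start (np.int64(289), array([585.4, 601.2, 616.8]))
scene now (np.int64(301), array([595.1, 611.4, 627.1]))
top start (np.int64(152), array([585.2, 600.4, 615.4]))
top now (np.int64(161), array([594.2, 610.2, 625.9]))
```

Call:
move_arm(
  rows=[
    {"tx":0,"ty":0,"tz":0,"rx":0,"ry":0.05,"rz":0,"grip":0},
    {"tx":0,"ty":0,"tz":0,"rx":0,"ry":0.03,"rz":0,"grip":0},
    {"tx":0,"ty":0,"tz":0,"rx":0,"ry":0,"rz":0,"grip":0},
  ],
)

```text
t: 12.73
eef_pos: [544.0, -232.4, 135.6]
tcp_rot: [-0.958, -0.02, -1.394]
ft_force: [4.7, 0.3, -2.8]
opening: 0.147
```

```bash
python3 -c "
from tg import *
report()"; python3 tongue.py | head -4
```

```text
t 12.73 tip h 2.7 up 1.0 left 0.3 psi -1.535 tilt err 0.0028 q [-0.71  0.5   2.07  1.29  0.47 -0.47] F along n -5.0 F [ 4.7  0.3 -2.8] M [-0.07  0.18  0.  ] My 0.031 op 0.147
scene start (np.int64(289), array([585.4, 601.2, 616.8]))
scene now (np.int64(300), array([596.1, 612.3, 628.1]))
top start (np.int64(152), array([585.2, 600.4, 615.4]))
top now (np.int64(161), array([595. , 610.8, 627. ]))
```

Call:
move_arm(
  rows=[
    {"tx":0,"ty":0,"tz":0,"rx":0,"ry":0.04,"rz":0,"grip":0},
    {"tx":0,"ty":0,"tz":0,"rx":0,"ry":0.04,"rz":0,"grip":0},
    {"tx":0,"ty":0,"tz":0,"rx":0,"ry":0,"rz":0,"grip":0},
  ],
)

```text
t: 13.08
eef_pos: [544.0, -232.4, 135.5]
tcp_rot: [-0.958, 0.027, -1.461]
ft_force: [3.9, 0.7, -4.0]
opening: 0.145
```

```bash
python3 -c "
from tg import *
report()
for i in range(1): pass"; python3 tongue.py | head -4
```

```text
t 13.08 tip h 2.7 up 1.0 left 0.3 psi -1.616 tilt err 0.0027 q [-0.71  0.5   2.07  1.29  0.47 -0.39] F along n -5.6 F [ 3.9  0.7 -4. ] M [-0.14  0.16 -0.01] My 0.054 op 0.145
scene start (np.int64(289), array([585.4, 601.2, 616.8]))
scene now (np.int64(301), array([597. , 613.1, 628.9]))
top start (np.int64(152), array([585.2, 600.4, 615.4]))
top now (np.int64(160), array([595.7, 611.5, 627.7]))
```

Call:
move_arm(
  rows=[
    {"tx":0,"ty":0,"tz":0,"rx":0,"ry":0.04,"rz":0,"grip":0},
    {"tx":0,"ty":0,"tz":0,"rx":0,"ry":0.04,"rz":0,"grip":0},
    {"tx":0,"ty":0,"tz":0,"rx":0,"ry":0,"rz":0,"grip":0},
  ],
)

```text
t: 13.43
eef_pos: [543.9, -232.3, 135.6]
tcp_rot: [-0.961, 0.073, -1.526]
ft_force: [3.0, -0.0, -2.4]
opening: 0.146
```

```bash
python3 -c "
from tg import *
report()"; python3 tongue.py | head -4
```

```text
t 13.43 tip h 2.8 up 1.0 left 0.3 psi -1.696 tilt err 0.0028 q [-0.71  0.5   2.07  1.29  0.47 -0.31] F along n -3.7 F [ 3.  -0.  -2.4] M [-0.22  0.2  -0.02] My 0.097 op 0.146
scene start (np.int64(289), array([585.4, 601.2, 616.8]))
scene now (np.int64(300), array([597. , 613. , 628.9]))
top start (np.int64(152), array([585.2, 600.4, 615.4]))
top now (np.int64(159), array([595.7, 611.3, 627.5]))
```

The tongue has stopped moving at about 11.7 mm of travel, which matches a start near 0.03 rad, so the screw is at its stop. I'll back the key off within the socket's slack and withdraw along the axis.

Call:
move_arm(
  rows=[
    {"tx":0,"ty":0,"tz":0,"rx":0,"ry":-0.1,"rz":0,"grip":0},
    {"tx":0,"ty":0,"tz":0,"rx":0,"ry":-0.1,"rz":0,"grip":0},
    {"tx":0,"ty":0,"tz":0,"rx":0,"ry":-0.08,"rz":0,"grip":0},
    {"tx":0,"ty":0,"tz":0,"rx":0,"ry":0,"rz":0,"grip":0},
  ],
)

```text
t: 13.87
eef_pos: [543.7, -232.2, 135.5]
tcp_rot: [-0.964, -0.091, -1.292]
ft_force: [0.2, -0.1, -0.9]
opening: 0.143
```

```bash
python3 -c "
from tg import *
report()
from look import look
look('w10')"; python3 tongue.py | head -4
```

```text
t 13.87 tip h 2.9 up 0.7 left 0.8 psi -1.411 tilt err 0.0026 q [-0.71  0.5   2.07  1.29  0.47 -0.6 ] F along n -0.9 F [ 0.2 -0.1 -0.9] M [-0.23  0.57 -0.04] My 0.053 op 0.143
t 13.87 tcp [ 543.7 -232.2  135.5] [-0.9637 -0.0905 -1.2922] q [-0.71  0.5   2.07  1.29  0.47 -0.6 ] F [ 0.2 -0.1 -0.9] op 0.143
scene start (np.int64(289), array([585.4, 601.2, 616.8]))
scene now (np.int64(301), array([597. , 613.1, 628.9]))
top start (np.int64(152), array([585.2, 600.4, 615.4]))
top now (np.int64(159), array([595.7, 611.3, 627.5]))
```

View pics/w10.png

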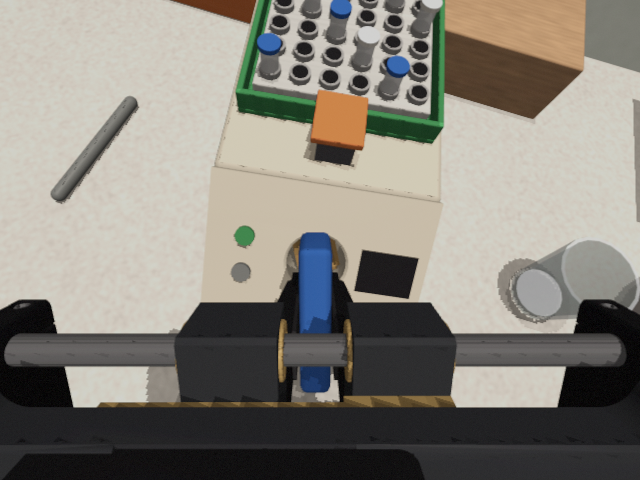

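The forces are near zero and the tongue, at (340,120), is over the rim. Withdrawing.

Call:
move_arm(
  rows=[
    {"tx":0,"ty":-0.5,"tz":0,"rx":0,"ry":0,"rz":0,"grip":0},
    {"tx":0,"ty":-0.8,"tz":0,"rx":0,"ry":0,"rz":0,"grip":0},
    {"tx":0,"ty":-1.0,"tz":0,"rx":0,"ry":0,"rz":0,"grip":0},
    {"tx":0,"ty":-1.5,"tz":0,"rx":0,"ry":0,"rz":0,"grip":0},
    {"tx":0,"ty":-2.0,"tz":0,"rx":0,"ry":0,"rz":0,"grip":0},
    {"tx":0,"ty":-2.0,"tz":0,"rx":0,"ry":0,"rz":0,"grip":0},
    {"tx":0,"ty":-2.0,"tz":0,"rx":0,"ry":0,"rz":0,"grip":0},
    {"tx":0,"ty":0,"tz":0,"rx":0,"ry":0,"rz":0,"grip":0},
    {"tx":0,"ty":0,"tz":0,"rx":0,"ry":0,"rz":0,"grip":0},
  ],
)

```text
t: 14.77
eef_pos: [487.9, -240.9, 216.4]
tcp_rot: [-0.962, -0.089, -1.298]
ft_force: [0.2, 0.6, -2.1]
opening: 0.147
```

```bash
python3 tongue.py | head -4; python3 - <<'E'
from tg import *
report()
yaw=np.radians(90-1.4)
# upright: tip at hole (565.3,186.8), tip z 100
R=down(yaw); p=np.array([565.3,186.8,110])-R@OFF
print(p); plan(p,R,18)
E
```

```text
scene start (np.int64(289), array([585.4, 601.2, 616.8]))
scene now (np.int64(300), array([597. , 613. , 628.9]))
top start (np.int64(152), array([585.2, 600.4, 615.4]))
top now (np.int64(159), array([595.7, 611.3, 627.5]))
t 14.87 tip h 100.3 up 0.4 left 0.8 psi -1.417 tilt err 0.0029 q [-0.8   0.32  2.09  0.99  0.59 -0.34] F along n -1.3 F [-0.4 -0.5 -1.9] M [-0.13  0.62  0.1 ] My 0.108 op 0.142
[566.49964179 186.77068139 214.6       ]
d [ 78.3 427.2  -0.6] rot [-0.01  -2.696  0.865] n 18
{'tx': -2.16, 'ty': 0.45, 'tz': 0.98, 'rx': -0.001, 'ry': -0.15, 'rz': 0.048}
{'tx': -1.97, 'ty': 0.55, 'tz': 1.29, 'rx': -0.001, 'ry': -0.15, 'rz': 0.048}
{'tx': -1.72, 'ty': 0.64, 'tz': 1.56, 'rx': -0.001, 'ry': -0.15, 'rz': 0.048}
{'tx': -1.44, 'ty': 0.72, 'tz': 1.8, 'rx': -0.001, 'ry': -0.15, 'rz': 0.048}
{'tx': -1.12, 'ty': 0.78, 'tz': 1.99, 'rx': -0.001, 'ry': -0.15, 'rz': 0.048}
{'tx': -0.77, 'ty': 0.82, 'tz': 2.13, 'rx': -0.001, 'ry': -0.15, 'rz': 0.048}
{'tx': -0.4, 'ty': 0.85, 'tz': 2.22, 'rx': -0.001, 'ry': -0.15, 'rz': 0.048}
{'tx': -0.02, 'ty': 0.86, 'tz': 2.26, 'rx': -0.001, 'ry': -0.15, 'rz': 0.048}
{'tx': 0.35, 'ty': 0.85, 'tz': 2.23, 'rx': -0.001, 'ry': -0.15, 'rz': 0.048}
{'tx': 0.72, 'ty': 0.82, 'tz': 2.15, 'rx': -0.001, 'ry': -0.15, 'rz': 0.048}
{'tx': 1.07, 'ty': 0.78, 'tz': 2.02, 'rx': -0.001, 'ry': -0.15, 'rz': 0.048}
{'tx': 1.4, 'ty': 0.72, 'tz': 1.83, 'rx': -0.001, 'ry': -0.15, 'rz': 0.048}
{'tx': 1.69, 'ty': 0.64, 'tz': 1.6, 'rx': -0.001, 'ry': -0.15, 'rz': 0.048}
{'tx': 1.94, 'ty': 0.55, 'tz': 1.33, 'rx': -0.001, 'ry': -0.15, 'rz': 0.048}
{'tx': 2.14, 'ty': 0.45, 'tz': 1.02, 'rx': -0.001, 'ry': -0.15, 'rz': 0.048}
{'tx': 2.29, 'ty': 0.35, 'tz': 0.69, 'rx': -0.001, 'ry': -0.15, 'rz': 0.048}
{'tx': 2.38, 'ty': 0.23, 'tz': 0.34, 'rx': -0.001, 'ry': -0.15, 'rz': 0.048}
{'tx': 2.41, 'ty': 0.12, 'tz': -0.02, 'rx': -0.001, 'ry': -0.15, 'rz': 0.048}
```

```bash
python3 - <<'E'
from tg import *
yaw=np.radians(-90-1.4)
R=down(yaw); p=np.array([565.3,186.8,110])-R@OFF
print(p); plan(p,R,13)
E
```

```text
[564.10035821 186.82931861 214.6       ]
d [ 75.9 427.2  -0.6] rot [-0.616  0.315 -0.007] n 13
{'tx': -3.0, 'ty': 0.62, 'tz': 1.34, 'rx': -0.047, 'ry': 0.024, 'rz': -0.001}
{'tx': -3.03, 'ty': 0.55, 'tz': 1.29, 'rx': -0.047, 'ry': 0.024, 'rz': -0.001}
{'tx': -3.06, 'ty': 0.49, 'tz': 1.24, 'rx': -0.047, 'ry': 0.024, 'rz': -0.001}
{'tx': -3.09, 'ty': 0.43, 'tz': 1.19, 'rx': -0.047, 'ry': 0.024, 'rz': -0.001}
{'tx': -3.12, 'ty': 0.38, 'tz': 1.13, 'rx': -0.047, 'ry': 0.024, 'rz': -0.001}
{'tx': -3.14, 'ty': 0.32, 'tz': 1.07, 'rx': -0.047, 'ry': 0.024, 'rz': -0.001}
{'tx': -3.17, 'ty': 0.27, 'tz': 1.01, 'rx': -0.047, 'ry': 0.024, 'rz': -0.001}
{'tx': -3.19, 'ty': 0.22, 'tz': 0.95, 'rx': -0.047, 'ry': 0.024, 'rz': -0.001}
{'tx': -3.22, 'ty': 0.18, 'tz': 0.88, 'rx': -0.047, 'ry': 0.024, 'rz': -0.001}
{'tx': -3.24, 'ty': 0.14, 'tz': 0.81, 'rx': -0.047, 'ry': 0.024, 'rz': -0.001}
{'tx': -3.25, 'ty': 0.1, 'tz': 0.73, 'rx': -0.047, 'ry': 0.024, 'rz': -0.001}
{'tx': -3.27, 'ty': 0.06, 'tz': 0.66, 'rx': -0.047, 'ry': 0.024, 'rz': -0.001}
{'tx': -3.29, 'ty': 0.03, 'tz': 0.58, 'rx': -0.047, 'ry': 0.024, 'rz': -0.001}
```

Call:
move_arm(
  rows=[
    {"tx":-3.0,"ty":0.6,"tz":1.34,"rx":-0.047,"ry":0.024,"rz":-0.001,"grip":0},
    {"tx":-3.03,"ty":0.55,"tz":1.3,"rx":-0.047,"ry":0.024,"rz":-0.001,"grip":0},
    {"tx":-3.06,"ty":0.5,"tz":1.24,"rx":-0.047,"ry":0.024,"rz":0,"grip":0},
    {"tx":-3.1,"ty":0.43,"tz":1.19,"rx":-0.047,"ry":0.024,"rz":0,"grip":0},
    {"tx":-3.1,"ty":0.38,"tz":1.13,"rx":-0.047,"ry":0.024,"rz":-0.001,"grip":0},
    {"tx":-3.1,"ty":0.32,"tz":1.07,"rx":-0.047,"ry":0.024,"rz":-0.001,"grip":0},
    {"tx":-3.2,"ty":0.27,"tz":1.0,"rx":-0.047,"ry":0.024,"rz":-0.001,"grip":0},
  ],
)

```text
t: 15.45
eef_pos: [519.8, -48.8, 214.5]
tcp_rot: [-1.234, -0.019, -1.419]
ft_force: [0.1, 0.2, -1.9]
opening: 0.143
```

Call:
move_arm(
  rows=[
    {"tx":-3.2,"ty":0.22,"tz":0.95,"rx":-0.047,"ry":0.024,"rz":-0.001,"grip":0},
    {"tx":-3.2,"ty":0.18,"tz":0.88,"rx":-0.047,"ry":0.024,"rz":-0.001,"grip":0},
    {"tx":-3.2,"ty":0.14,"tz":0.8,"rx":-0.047,"ry":0.024,"rz":0,"grip":0},
    {"tx":-3.25,"ty":0.1,"tz":0.73,"rx":-0.047,"ry":0.024,"rz":0,"grip":0},
    {"tx":-3.27,"ty":0.06,"tz":0.66,"rx":-0.047,"ry":0.024,"rz":-0.001,"grip":0},
    {"tx":-3.3,"ty":0,"tz":0.58,"rx":-0.047,"ry":0.024,"rz":-0.001,"grip":0},
    {"tx":0,"ty":0,"tz":0,"rx":0,"ry":0,"rz":0,"grip":0},
    {"tx":0,"ty":0,"tz":0,"rx":0,"ry":0,"rz":0,"grip":0},
    {"tx":0,"ty":0,"tz":0,"rx":0,"ry":0,"rz":0,"grip":0},
    {"tx":0,"ty":0,"tz":0,"rx":0,"ry":0,"rz":0,"grip":0},
  ],
)

```text
t: 16.28
eef_pos: [546.9, 145.7, 217.7]
tcp_rot: [-1.511, 0.005, -1.558]
ft_force: [-0.0, 0.2, -2.3]
opening: 0.149
```

```bash
python3 - <<'E'
from tg import *
from look import look
look('w11')
im,d=env.read_camera('scene');cv2.imwrite('pics/d_s.png',im);np.save('d_s.npy',d)
x,y=300,100;cv2.imwrite('pics/d_sz.png',cv2.resize(im[y:y+150,x:x+180],None,fx=4,fy=4,interpolation=cv2.INTER_CUBIC))
s=env.state();R=Rm(s['tcp_rot']);print('tip',s['eef_pos']+R@OFF)
plan(np.array([565.3,186.8,80])-down(np.radians(-91.4))@OFF,down(np.radians(-91.4)),2)
E
```

```text
t 16.28 tcp [546.9 145.7 217.7] [-1.5114  0.0049 -1.5582] q [ 0.14  0.4   1.76 -0.    0.92  1.71] F [-0.   0.2 -2.3] op 0.149
tip [554.50203047 145.95208712 113.83386527]
d [ 17.1  41.5 -33.6] rot [-0.06   0.036 -0.006] n 2
{'tx': -2.06, 'ty': 1.74, 'tz': 0.78, 'rx': -0.03, 'ry': 0.018, 'rz': -0.003}
{'tx': -2.07, 'ty': 1.71, 'tz': 0.79, 'rx': -0.03, 'ry': 0.018, 'rz': -0.003}
```

View pics/d_sz.png

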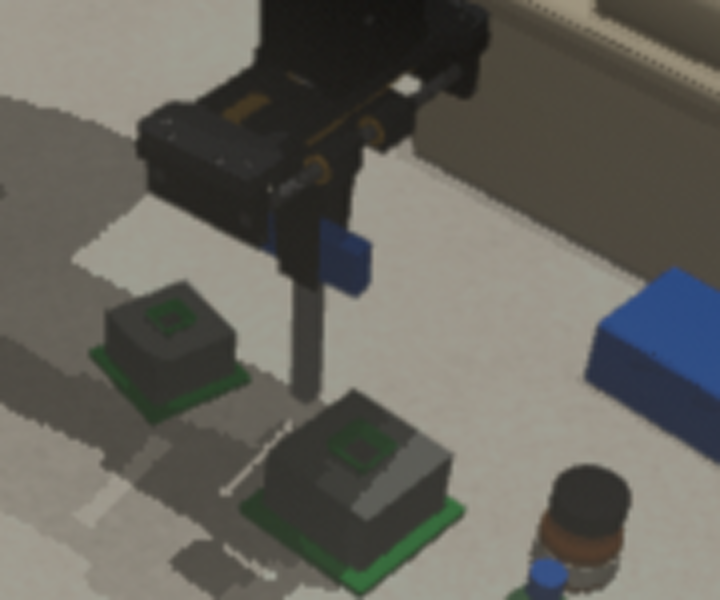

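View pics/w11.png

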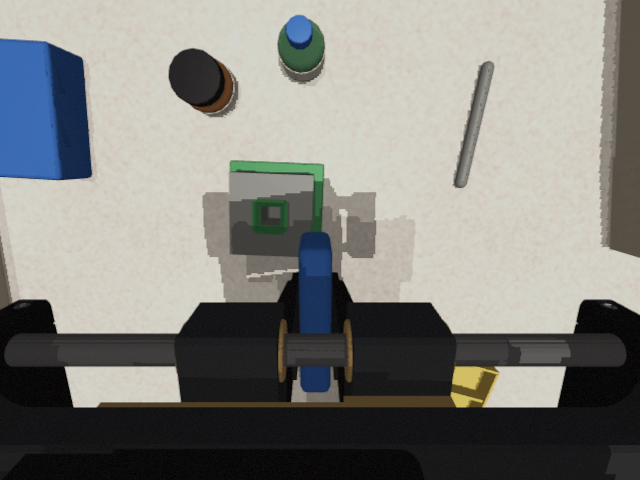

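The key sits unchanged in the grip. The hole shows at (270,215), about 43 mm from the tip. I'll line up above it.

Call:
move_arm(
  rows=[
    {"tx":-1.4,"ty":0.8,"tz":0.55,"rx":-0.02,"ry":0.012,"rz":-0.002,"grip":0},
    {"tx":-1.4,"ty":0.9,"tz":0.55,"rx":-0.02,"ry":0.012,"rz":-0.002,"grip":0},
    {"tx":-1.3,"ty":0.8,"tz":0.5,"rx":-0.02,"ry":0.012,"rz":-0.002,"grip":0},
    {"tx":0,"ty":0,"tz":0,"rx":0,"ry":0,"rz":0,"grip":0},
    {"tx":0,"ty":0,"tz":0,"rx":0,"ry":0,"rz":0,"grip":0},
    {"tx":0,"ty":0,"tz":0,"rx":0,"ry":0,"rz":0,"grip":0},
  ],
)

```text
t: 16.88
eef_pos: [563.9, 186.5, 194.4]
tcp_rot: [-1.57, -0.0, -1.594]
ft_force: [-1.6, 0.3, -1.1]
opening: 0.147
```

```bash
cat > st.py <<'E'
from tg import *
def rep(z):
    s=env.state();R=Rm(s['tcp_rot']);print('t',s['t'],'tip',(s['eef_pos']+R@OFF).round(1),'rot',s['tcp_rot'].round(4),'F',s['ft_force'].round(1),'op',round(s['opening'],3))
    D=down(np.radians(-91.4));plan(np.array([565.3,186.8,z])-D@OFF,D,1)
if __name__=='__main__': rep(float(sys.argv[1]))
E
python3 st.py 70; python3 look.py w12
```

```text
t 16.8833 tip [565.2 186.4  89.8] rot [-1.5701e+00 -1.0000e-04 -1.5943e+00] F [-1.6  0.3 -1.1] op 0.147
d [  0.2   0.4 -19.8] rot [-0.001  0.001  0.   ] n 1
{'tx': -0.04, 'ty': 1.98, 'tz': 0.01, 'rx': -0.001, 'ry': 0.001, 'rz': 0.0}
t 16.88 tcp [563.9 186.5 194.4] [-1.5701e+00 -1.0000e-04 -1.5943e+00] q [ 0.21  0.49  1.68 -0.    0.97  1.8 ] F [-1.6  0.3 -1.1] op 0.147
```

View pics/w12.png

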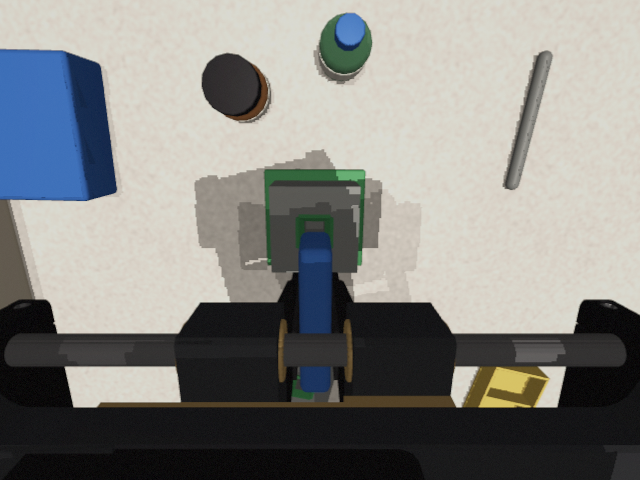

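The tip lines up over the lip at (314,225). Lowering it.

Call:
move_arm(
  rows=[
    {"tx":-0.03,"ty":1.2,"tz":0,"rx":0,"ry":0,"rz":0,"grip":0},
    {"tx":0,"ty":1.0,"tz":0,"rx":0,"ry":0,"rz":0,"grip":0},
    {"tx":0,"ty":0.6,"tz":0,"rx":0,"ry":0,"rz":0,"grip":0},
    {"tx":0,"ty":0.6,"tz":0,"rx":0,"ry":0,"rz":0,"grip":0},
    {"tx":0,"ty":0.6,"tz":0,"rx":0,"ry":0,"rz":0,"grip":0},
    {"tx":0,"ty":0,"tz":0,"rx":0,"ry":0,"rz":0,"grip":0},
  ],
)

```text
t: 17.43
eef_pos: [563.8, 187.4, 153.0]
tcp_rot: [-1.572, -0.0, -1.594]
ft_force: [0.2, 0.2, -1.1]
opening: 0.145
```

```bash
python3 st.py 12
```

```text
t 17.4333 tip [564.8 187.3  48.4] rot [-1.5720e+00 -4.0000e-04 -1.5942e+00] F [ 0.2  0.2 -1.1] op 0.145
d [  0.3  -0.6 -36.4] rot [0.001 0.001 0.   ] n 1
{'tx': 0.05, 'ty': 3.64, 'tz': 0.04, 'rx': 0.001, 'ry': 0.001, 'rz': 0.0}
```

Call:
move_arm(
  rows=[
    {"tx":0.03,"ty":0.8,"tz":0.03,"rx":0,"ry":0,"rz":0,"grip":0},
    {"tx":0,"ty":0.9,"tz":0,"rx":0,"ry":0,"rz":0,"grip":0},
    {"tx":0,"ty":0.9,"tz":0,"rx":0,"ry":0,"rz":0,"grip":0},
    {"tx":0,"ty":0.6,"tz":0,"rx":0,"ry":0,"rz":0,"grip":0},
    {"tx":0,"ty":0.3,"tz":0,"rx":0,"ry":0,"rz":0,"grip":0},
    {"tx":0,"ty":0,"tz":0,"rx":0,"ry":0,"rz":0,"grip":0},
  ],
)

```text
t: 17.93
eef_pos: [564.2, 187.3, 118.2]
tcp_rot: [-1.572, -0.0, -1.594]
ft_force: [0.3, 0.0, -0.3]
opening: 0.145
```

```bash
python3 st.py 10.5
```

```text
t 17.9333 tip [565.3 187.2  13.6] rot [-1.5719e+00 -3.0000e-04 -1.5940e+00] F [ 0.3  0.  -0.3] op 0.145
d [-0.1 -0.4 -3.1] rot [0.001 0.001 0.   ] n 1
{'tx': 0.04, 'ty': 0.31, 'tz': -0.01, 'rx': 0.001, 'ry': 0.001, 'rz': 0.0}
```

The tip is 3 mm above the floor. I'll lower the last bit and open slowly. The jaws open along y here, clear of the bottle.

Call:
move_arm(
  rows=[
    {"tx":0.03,"ty":0.2,"tz":0,"rx":0,"ry":0,"rz":0,"grip":0},
    {"tx":0,"ty":0.1,"tz":0,"rx":0,"ry":0,"rz":0,"grip":0},
    {"tx":0,"ty":0,"tz":0,"rx":0,"ry":0,"rz":0,"grip":0},
    {"tx":0,"ty":0,"tz":0,"rx":0,"ry":0,"rz":0,"grip":25},
    {"tx":0,"ty":0,"tz":0,"rx":0,"ry":0,"rz":0,"grip":35},
    {"tx":0,"ty":0,"tz":0,"rx":0,"ry":0,"rz":0,"grip":60},
    {"tx":0,"ty":0,"tz":0,"rx":0,"ry":0,"rz":0,"grip":60},
    {"tx":0,"ty":0,"tz":0,"rx":0,"ry":0,"rz":0,"grip":60},
    {"tx":0,"ty":0,"tz":0,"rx":0,"ry":0,"rz":0,"grip":60},
  ],
)

```text
t: 18.68
eef_pos: [564.5, 187.0, 116.2]
tcp_rot: [-1.57, 0.0, -1.594]
ft_force: [-0.7, -0.3, 0.4]
opening: 0.515
```

```bash
python3 st.py 10.5|head -1; python3 look.py w13
```

```text
t 18.6833 tip [565.7 187.   11.6] rot [-1.5704  0.     -1.5941] F [-0.7 -0.3  0.4] op 0.515
t 18.68 tcp [564.5 187.  116.2] [-1.5704  0.     -1.5941] q [ 0.21  0.59  1.75 -0.    0.8   1.8 ] F [-0.7 -0.3  0.4] op 0.515
```

View pics/w13.png

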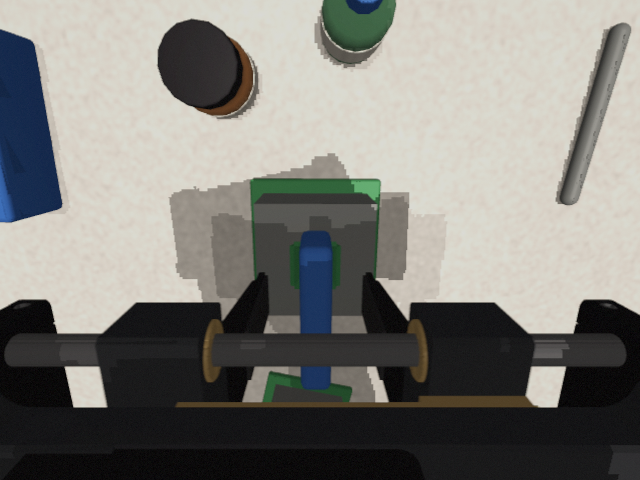

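The jaws are clear on both sides of the handle (316,310). Rising straight up.

Call:
move_arm(
  rows=[
    {"tx":0,"ty":-1.0,"tz":0,"rx":0,"ry":0,"rz":0,"grip":60},
    {"tx":0,"ty":-2.0,"tz":0,"rx":0,"ry":0,"rz":0,"grip":60},
    {"tx":0,"ty":-3.0,"tz":0,"rx":0,"ry":0,"rz":0,"grip":60},
    {"tx":0,"ty":-3.0,"tz":0,"rx":0,"ry":0,"rz":0,"grip":60},
    {"tx":0,"ty":-3.0,"tz":0,"rx":0,"ry":0,"rz":0,"grip":60},
    {"tx":0,"ty":-3.0,"tz":0,"rx":0,"ry":0,"rz":0,"grip":60},
    {"tx":0,"ty":0,"tz":0,"rx":0,"ry":0,"rz":0,"grip":60},
    {"tx":0,"ty":0,"tz":0,"rx":0,"ry":0,"rz":0,"grip":60},
    {"tx":0,"ty":0,"tz":0,"rx":0,"ry":0,"rz":0,"grip":60},
    {"tx":0,"ty":0,"tz":0,"rx":0,"ry":0,"rz":0,"grip":60},
  ],
)

```text
t: 19.57
eef_pos: [563.9, 186.9, 265.2]
tcp_rot: [-1.572, -0.0, -1.594]
ft_force: [0.5, -0.5, -0.4]
opening: 0.597
```

```bash
python3 look.py w14; python3 tongue.py|head -4; python3 - <<'E'
import cv2
im=cv2.imread('pics/t_scene.png');x,y=200,140
cv2.imwrite('pics/e_z.png',cv2.resize(im[y:y+230,x:x+270],None,fx=2.6,fy=2.6,interpolation=cv2.INTER_CUBIC))
import pickle,numpy as np
from h import *
from meas import rect
c,s,im,d=pickle.load(open('w14.pkl','rb'))
hsv=cv2.cvtColor(im,cv2.COLOR_BGR2HSV); v,u=np.mgrid[0:480,0:640]
P=pts(c,d,u,v)
b=(hsv[...,0]>100)&(hsv[...,0]<130)&(hsv[...,1]>120)&(abs(P[...,0]-565)<50)&(abs(P[...,1]-187)<40)&(P[...,2]>90)&(P[...,2]<150)
print(b.sum(),np.percentile(P[b],[5,50,95],axis=0).round(1)); t=b&(P[...,2]>121);print(rect(plane(c,u[t],v[t],128.)),P[t].mean(0))
E
```

```text
t 19.57 tcp [563.9 186.9 265.2] [-1.5723e+00 -4.0000e-04 -1.5941e+00] q [ 0.21  0.42  1.6  -0.    1.13  1.8 ] F [ 0.5 -0.5 -0.4] op 0.597
scene start (np.int64(289), array([585.4, 601.2, 616.8]))
scene now (np.int64(295), array([597. , 612.8, 628.5]))
top start (np.int64(152), array([585.2, 600.4, 615.4]))
top now (np.int64(158), array([595.7, 611.5, 627.5]))
1327 [[534.6 180.1 125.8]
 [568.6 186.1 128.6]
 [598.4 192.2 129.9]]
(array([565.1, 186.3]), array([13.2, 69.8]), 89.1) [566.76878104 186.17519525 128.49608852]
```

View pics/e_z.png

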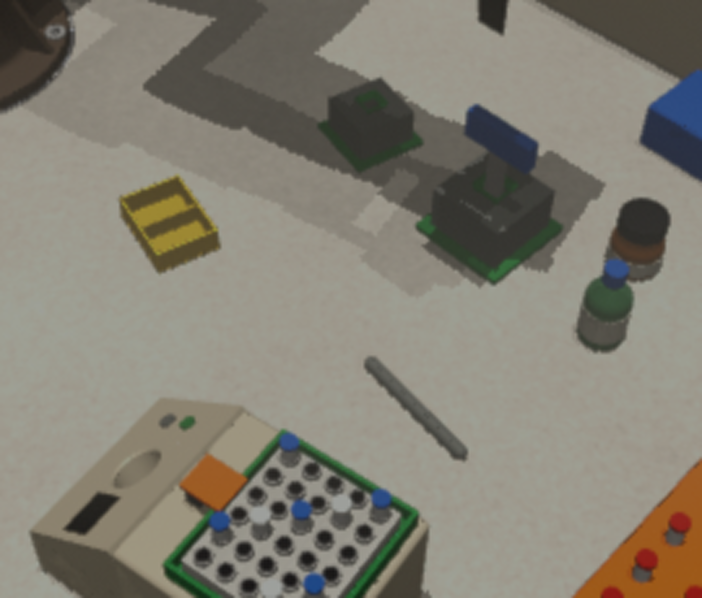

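View pics/w14.png

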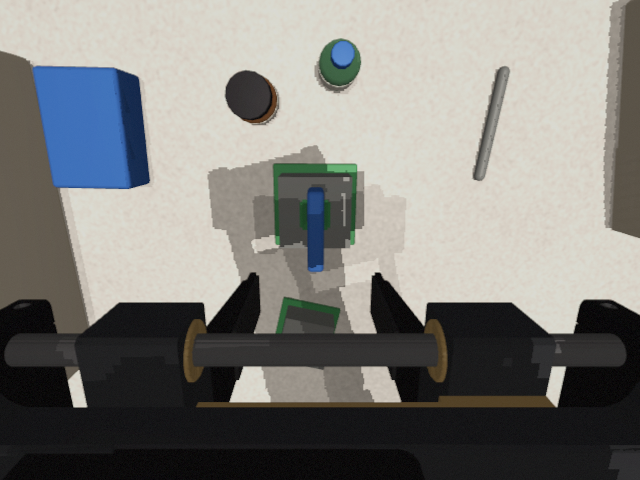

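The key stands upright in the larger stand at (315,230), handle top at z = 128.5 mm and centred. The tongue is home. Handing in.

```bash
python3 -c "
from cell import env
print(env.job_done()); print(env.state()['t'])"
```

```text
the job is handed in; nothing more can be done
None
the job is handed in; nothing more can be done
```

I took the key from the larger stand and turned the screw clockwise until the tongue stopped moving. I then put the key back upright in its stand and let go. The job was handed in at about 19.7 s of the 64 s allowed, and no verdict was reported.

- **Tongue and screw:** The tongue travelled about 11.7 mm (scene camera 11.7 mm, top camera 11.1–12.1 mm depending on the edge measured). A further 0.08 rad of turning did not move it, and the reading held after I withdrew the key. The torque reading was too noisy to show the stop, so I judged the screw home from the tongue.
- **Key:** The handle is centred at (565.1, 186.3) mm, against the hole at (565.3, 186.8) mm. Its top is at 128.5 mm, where 128 mm means fully seated.
- **Gripper and bench:** The gripper is open and well above everything, with forces near zero. The last pictures show nothing knocked over or visibly moved, but I did not measure how far each bystander might have shifted.

One grasp correction was needed: the jaws were 6 mm off-centre because I had read the arm's position before it settled. I fixed that before they closed on the key.

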